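# Index the microscope's turret and unscrew its long objective

### The job

The long objective of the inverted microscope needs cleaning. Stand the spray can aside, at least 15 cm from the front of the turret; then turn the turret by its finger tabs, without pushing on any objective, until the long objective clicks into the front position, where it leans out from under the stage. Unscrew it there without forcing the thread, stand it gently upright on its threaded end in the steel tray, and leave the specimen on the stage where it lies.

Things in the scene. Friction and masses are not known exactly. Their poses are not given: they have to be found in the camera images.
- microscope: Inverted microscope, fixed: white base 255 x 170 mm, 43 mm high (x -93 to +163), column at the back, black stage plate (165 mm wide, front edge at x = -4, underside 185 and top 196 mm above the bench) over the back half of the turret. Origin on the bench below the turret's centre; x to its back (away from the robot), y to its left, z up.
- hub (a point): Centre of the grey turret (rim 132 mm across), 112 mm above the bench. z: turret axis, leaning 20 degrees to the front; x to the back in the turret's plane, y left. It turns either way about z (friction about 0.15 N m) with a click every 90 degrees (0.4 N m to enter or leave, pulls in from 4 degrees). Four objectives, splayed 20 degrees outward, seats on a circle of radius 52 mm at z = 0.
- front (a point): Fixed point: where the centre of a seat's face lies when clicked into the front position (hub x = -52 mm). z is the way an objective points there: 40 degrees from vertical, leaning to the front; y points to the microscope's left.
- seat (a point): Centre of the face of the long objective's threaded seat, a steel boss 43 mm across; moves with the turret; z outward along its axis (the objective's axis while screwed in). It starts 50 to 120 degrees anticlockwise (seen from above) of the front position.
- tab_0 (a point): Middle of a black rubber finger tab on the rim, an upright fin sticking out radially between two seats: 63 to 85 mm from the turret's axis, 10 mm thick, 22 mm high (hub z -29 to -7 mm; this point at 74 mm, z = -18). Pushed sideways it turns the turret. It is 135 degrees clockwise (seen from above) of the long objective's seat.
- tab_1 (a point): Middle of an equal tab, 45 degrees clockwise (seen from above) of the long objective's seat.
- tab_2 (a point): Middle of an equal tab, 45 degrees anticlockwise of the long objective's seat.
- tab_3 (a point): Middle of an equal tab, 135 degrees anticlockwise of the long objective's seat.
- objective_mid (a point): On the axis of the long objective (longest of four), z to its tip. Steel barrel 34 mm across, straight to 38 mm above its shoulder, tip at 50 mm; 25 mm from the shoulder to this point; flange 39 mm across, 3 mm thick at the shoulder; threaded stub below it 15.5 mm long, 31 mm across. It rises 20 mm a turn, is free after 135 degrees anticlockwise (seen from the tip), and stays put between grips, leaning up to 10 degrees.
- short_1: A shorter objective (17 to 30 mm long, 31 to 33 mm across), fixed to the turret a quarter turn anticlockwise (seen from above) of the long one's seat. Origin at the centre of its seat's face.
- short_2: Another shorter objective, half a turn from the long one's seat; origin likewise.
- short_3: Another shorter objective, a quarter turn clockwise of the long one's seat; origin likewise.
- can_mid (a point): Spray can standing in front of the microscope: red, 52 mm across, with a white cap, 145 mm high, about 0.36 kg. This point is on its axis 72.5 mm above its foot; z is its axis. A free spot to stand it lies on the bench at the microscope's front left, round x = 0.40, y = 0.21 m in the robot's frame (60 mm clear all round).
- steel_tray: Grey folded steel tray with paper scraps, loose on the bench: 135 x 165 mm outside, floor 2 mm thick, walls 2 mm thick and 17 mm high. Origin at the centre of its underside, x across the 135 mm, y along the 165 mm.
- specimen: Machined steel block, 40 x 60 x 30 mm, lying on the microscope's stage. Origin at the centre of its underside.

How it is judged:
On the way, in this order (a step that is already met when the one before it is completed fails the run):
1. the spray can stands upright on the bench, let go, at least 15 cm from the front position (horizontal distance between can_mid and front above 0.15 m and angle between can_mid's own z axis and vertical below 0.1 rad and height (world z) of can_mid below 0.078 m and contact force between the fingers and spray_can below 0.2 N), for 0.2 s.
2. the turret is clicked in with the long objective, still screwed in, at the front (distance between seat and front below 0.006 m and distance between objective_mid and seat below 0.03 m), for 0.2 s.
3. the long objective is unscrewed and lifted out of its seat, the turret still in its click (distance between seat and front below 0.006 m and distance between objective_mid and seat above 0.048 m), for 0.1 s.
At the end, for the whole second after the job is handed in: the long objective stands still and upright (within 6 degrees, tip up) on the floor of the steel tray, its axis at least 10 mm inside the tray's walls; the spray can stands upright on the bench, at least 15 cm from the front position (x of objective_mid in the frame of steel_tray between -0.055 and 0.055 m and y of objective_mid in the frame of steel_tray between -0.07 and 0.07 m and angle between each of objective_mid, can_mid's own z axis and vertical below 0.1 rad and height (world z) of objective_mid below 0.05 m and linear speed of objective below 0.02 m/s and horizontal distance between can_mid and front above 0.15 m and height (world z) of can_mid below 0.078 m); the robot touches nothing.
It fails at once if a shorter objective is pushed with over 4 N (contact force between any of the fingers, the arm and short_1 above 4 N or contact force between any of the fingers, the arm and short_2 above 4 N or contact force between any of the fingers, the arm and short_3 above 4 N).
It fails at once if the long objective is pushed with over 4 N before it is at the front (contact force between the fingers and objective above 4 N and distance between seat and front above 0.02 m and distance between objective_mid and seat below 0.03 m).
It fails at once if the thread is forced: over 80 N between the long objective and its seat (contact force between objective and turret above 80 N).
It fails at once if the long objective is set down with over 40 N, or dropped in the tray (contact force between objective and steel_tray above 40 N).
It fails at once if the specimen on the stage is shifted by over 1 cm (distance of specimen from where it was at the start of the episode above 0.01 m).
It also fails if it takes over 72 s, if anything falls off the work surface, if the arm or the gripper's body presses on something with over 40 N, if the wrist force passes 120 N, or if a joint passes its speed limit or range.

### The arm

A 7-joint arm with a two-finger parallel gripper is mounted at the origin on the work surface; the furniture and walls round the work are solid. World frame = base frame: x ahead of the robot, y to its left, z up, the work surface at z = 0. Lengths are in m, angles in rad, forces in N, time in s.
With the tool pointing down it reaches from about 0.425 to 0.825 m from the base axis. Payload 3.6 kg.
Tool frame: the origin (TCP) lies midway between the tips of the shut fingers; the grasp point (between the pads) lies 19 mm behind it (arm.grip_point_offset is the distance from the TCP to the grasp point, in m); z points along the fingers, y is the line along which they close (so a half turn about z gives the same grasp; the last joint's range is limited). The gripper opens to 93 mm and grips with 3 to 60 N. Pads are 15 mm wide; open, the fingers measure 128 mm over their backs; the gripper's body (75 mm by 188 mm) begins 65 mm behind the grasp point.
Start: joints at [1.077, 0.615, -0.013, 1.423, 0.008, 1.103, -0.04], TCP at [0.293, -0.58, 0.219] pointing down, gripper open.
Joint ranges: [-3.12, 3.12], [-0.3, 2.06], [-1.34, 1.32], [0.26, 2.42], [-1.36, 4.5], [0.01, 1.98], [-2.84, 2.84]. Speed limits (rad/s): [2.79, 2.79, 3.14, 3.14, 3.14, 3.14, 3.14].

### API

Orientations are given as a rotation vector (axis times angle).
In Python, from cell import arm, snapshot, calibration gives the robot as it stands.
- The arm moves only by the tool apply_moves, never from a script. Its argument "rows" is one flat list of numbers, 7 for each row, row after row: the shift along the tool's x, y, z scaled (see below), then the turn, a rotation vector about the tool's x, y, z scaled (see below), then the gripper command: -1 is shut, 1 is fully open, values between are in proportion. A call has 1 to 20 rows; each row is the pose to reach, as a shift and turn from the pose commanded when the call began, along the tool's axes at that moment, turning the shorter way round; what a row does not reach only later rows make up. The controller multiplies each number of a shift by 0.6 m and each number of a turn by 180 degrees. A row lasts 1/12 s, in which the tool goes at most 41.7 mm and 7.16 degrees, less where a joint would pass 70% of its speed; a pose out of reach is approached as far as the arm can. A call with a number of a shift or a turn outside -1 to 1 is refused whole. A call with a gripper value outside its range is refused whole. The fingers move at their own pace and stop on an object; "force" is the grip in N (left out, the last holds). Time passes only in rows, so rows that repeat a pose let the fingers close. It gives the time, the measured TCP pose, the force, the opening and the grip force at its end, in the units of the state.
- arm.sense(): the state, without advancing time (a new reading comes with each control period).
- snapshot(name): name is "scene" or "side" or "wrist"; returns the picture (420x560x3 uint8, red, green, blue); there is no depth.
- calibration(name): a dict with "fx", "fy", "cx", "cy" (pixels), "position" and "orientation" of the camera in the world. Camera axes: x right, y up, looking along -z (the intrinsics and any distortion apply to the point x, -y, -z); pixel columns grow to the right and rows downward; lengths in m; the calibration is good to about 2 mm. The wrist camera is an equidistant fisheye: a pixel r from the principal point sees the ray r / f radians off the axis. A picture is of the moment at which its call begins: read the wrist's pose just before it. calibration takes no time and is no camera call; for the wrist camera it gives the pose at the moment of the call.
- arm.job_done(): hands the job in; it is judged then, once.
The state is a dict: "clock": time; "joints": joint angles; "qd": joint speeds; "joint_torque": joint torques, N m; "tool_pos": TCP position; "eef_rot": TCP orientation; "force": force on the tool from outside, world axes, zero at the start; "wrist_torque": the same for the moment, N m; "grip_width": opening from 0.0 (shut) to 1.0 (fully open); "finger_force": force on a finger pad.
Only numpy, scipy, OpenCV 4.12 (cv2) and the standard library are available. Lean on these libraries where they do the work, as an engineer would, in place of code of your own. Each camera call takes 0.05 s, during which the arm holds its last target. There are 200 camera calls.

## Working session

There is one attempt and no reset: what is moved stays moved. The work goes in short steps, Python scripts to look and compute and a tool call to move; the robot and the scene stay as the last step left them, time stands still between calls to the robot, and variables do not carry over. Pictures are saved under pics/ and viewed, at most 12 in all, crops included, and the job is handed in when it is done.

Besides the shell and the picture viewer there is one more tool, called after ">>>" by a JSON object that holds its "method" and its "body", one argument or row to a line. apply_moves: Moves the arm, as the interface text tells. Its arguments: {"type":"object","properties":{"rows":{"type":"array"},"force":{"type":"number"}},"required":["rows"]}

```bash
ls; mkdir -p pics; python3 - <<'E'
from cell import arm, snapshot, calibration
import cv2,numpy as np
a=snapshot("scene");b=snapshot("side")
cv2.imwrite("pics/scene0.png",a[:,:,::-1]);cv2.imwrite("pics/side0.png",b[:,:,::-1])
for n in("scene","side","wrist"):print(n,calibration(n))
print(arm.sense())
E
```

```text
pics
scene {'fx': 411.40168126778144, 'fy': 411.40168126778144, 'cx': 278.36923975788363, 'cy': 210.47393543861477, 'position': array([0.31905647, 0.40911513, 0.7861014 ]), 'orientation': array([ 0.26178664, -0.86505566, -2.46894648])}
side {'fx': 398.4569352179241, 'fy': 398.4569352179241, 'cx': 279.1074814885606, 'cy': 208.38786273375482, 'position': array([ 0.47149071, -0.53201946,  0.7903068 ]), 'orientation': array([ 0.68097985, -0.09790899, -0.23824591])}
wrist {'fx': 325.19226210127806, 'fy': 325.19226210127806, 'cx': 279.20348988460654, 'cy': 211.8913390312151, 'position': array([ 0.36311228, -0.54333123,  0.38411616]), 'orientation': array([-0.25401883,  0.15929467, -1.09554333])}
{'clock': 0.1, 'joints': array([ 1.07651223,  0.61580867, -0.01264968,  1.42471719,  0.00807068,
        1.10337773, -0.04043176]), 'qd': array([-0.00059088, -0.00185053,  0.00011432, -0.00299303,  0.00020986,
        0.00065066, -0.00115182]), 'joint_torque': array([ 1.18624448e-03, -4.60043585e+01,  2.10026912e-01, -1.66245389e+01,
       -6.11769827e-02,  1.69731147e-02,  1.07571611e-04]), 'tool_pos': array([ 0.29281101, -0.57952991,  0.21761299]), 'eef_rot': array([-3.05389028e+00, -7.27673658e-01,  7.94978648e-04]), 'force': array([-0.606132  , -0.26832902,  1.13765189]), 'wrist_torque': array([ 0.00815873, -0.0139094 , -0.02617913]), 'finger_force': 0.0, 'grip_width': 1.0015579865507762}
```

View pics/scene0.png

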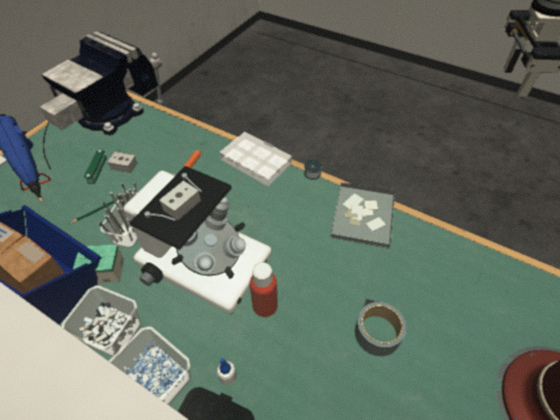

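View pics/side0.png

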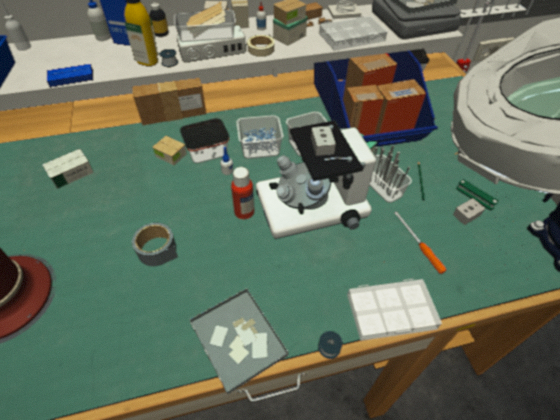

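```bash
cat > h.py <<'E'
import numpy as np,cv2
from scipy.spatial.transform import Rotation as R
from cell import arm,snapshot,calibration
def ray(c,u,v):
    x=(np.asarray(u,float)-c['cx'])/c['fx'];y=(np.asarray(v,float)-c['cy'])/c['fy']
    if c.get('fish'):
        r=np.hypot(x,y);s=np.where(r>0,np.sin(r)/np.maximum(r,1e-9),1);d=np.stack([x*s,-y*s,-np.cos(r)],-1)
    else:d=np.stack([x,-y,-np.ones_like(x)],-1)
    return R.from_rotvec(c['orientation']).apply(d)
def onz(c,u,v,z):
    d=ray(c,u,v);p=c['position'];return p+d*((z-p[2])/d[...,2])[...,None]
def proj(c,P):
    q=R.from_rotvec(c['orientation']).inv().apply(np.atleast_2d(P)-c['position'])
    x,y,z=q[:,0],-q[:,1],-q[:,2]
    if c.get('fish'):
        r=np.hypot(x,y);t=np.arctan2(r,z);return np.c_[c['cx']+c['fx']*t*x/r,c['cy']+c['fy']*t*y/r]
    return np.c_[c['cx']+c['fx']*x/z,c['cy']+c['fy']*y/z]
def cal(n):
    c=dict(calibration(n))
    if n=='wrist':c['fish']=True
    return c
def tri(c1,p1,c2,p2):
    d1=ray(c1,*p1);d2=ray(c2,*p2);d1/=np.linalg.norm(d1);d2/=np.linalg.norm(d2)
    A=np.c_[d1,-d2];t=np.linalg.lstsq(A,c2['position']-c1['position'],rcond=None)[0]
    a=c1['position']+t[0]*d1;b=c2['position']+t[1]*d2;return (a+b)/2,np.linalg.norm(a-b)
E
python3 - <<'E'
from h import *
a=cv2.imread("pics/scene0.png");b=cv2.imread("pics/side0.png")
cs,cd=cal("scene"),cal("side")
for n,im,c in(("scene",a,cs),("side",b,cd)):
    h=cv2.cvtColor(im,cv2.COLOR_BGR2HSV)
    m=((h[...,1]>150)&(h[...,2]>80)&((h[...,0]<6)|(h[...,0]>174))).astype(np.uint8)
    nl,_,st,ce=cv2.connectedComponentsWithStats(m)
    for i in range(1,nl):
        if st[i,4]>80:print(n,st[i],ce[i].round(1),onz(c,*ce[i],.05).round(3))
# rough base corners
S=[(270,247),(237,304),(134,262)];D=[(257,181),(270,231),(370,213)]
print(onz(cs,*np.array(S).T,.043).round(3));print(onz(cd,*np.array(D).T,.043).round(3))
T=[(341,185),(395,193),(389,244),(333,236)];print(onz(cs,*np.array(T).T,.017).round(3))
T=[(191,322),(249,291),(287,352),(234,388)];print(onz(cd,*np.array(T).T,.017).round(3))
A=cv2.resize(a[165:315,125:285],None,fx=2.5*2,fy=4*1.25,interpolation=cv2.INTER_CUBIC)[:600]
A=cv2.resize(a[160:320,125:285],(400,400),interpolation=cv2.INTER_CUBIC);B=cv2.resize(b[110:250,230:390],(400,350),interpolation=cv2.INTER_CUBIC)
C=np.zeros((400,800,3),np.uint8);C[:,:400]=A;C[:350,400:]=B;cv2.imwrite("pics/z1.png",C)
E
```

```text
scene [251 276  25  21 207] [264.1 288.2] [0.557 0.093 0.05 ]
scene [533 354  27  12  85] [545.4 359.1] [ 0.057 -0.045  0.05 ]
side [232 183  21  35 287] [240.8 197. ] [0.549 0.11  0.05 ]
side [   0  257   50   80 1285] [ 27.4 295.1] [ 0.081 -0.044  0.05 ]
[[ 0.603 -0.     0.043]
 [ 0.587  0.147  0.043]
 [ 0.83   0.18   0.043]]
[[ 0.6    0.16   0.043]
 [ 0.596 -0.002  0.043]
 [ 0.842 -0.008  0.043]]
[[ 0.559 -0.265  0.017]
 [ 0.432 -0.309  0.017]
 [ 0.388 -0.158  0.017]
 [ 0.505 -0.114  0.017]]
[[ 0.391 -0.167  0.017]
 [ 0.519 -0.127  0.017]
 [ 0.564 -0.273  0.017]
 [ 0.452 -0.313  0.017]]
```

View pics/z1.png

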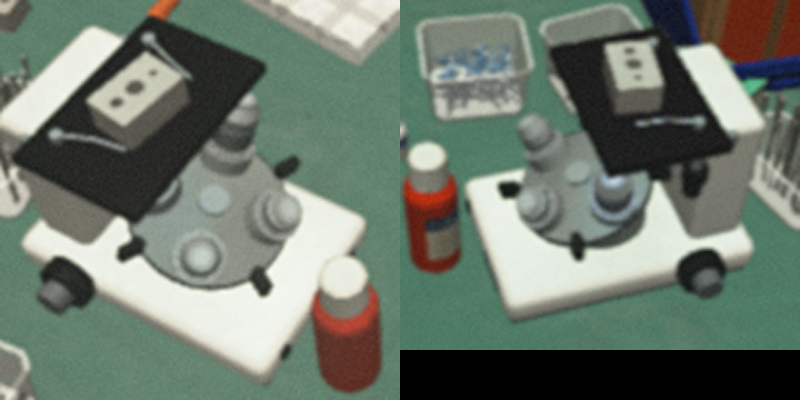

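```bash
cat >> h.py <<'E'
def micro(x,y,yaw):  # microscope pose -> (R,p)
    return R.from_euler('z',yaw),np.array([x,y,0.])
def hub(m):  # axis leaning 20deg to front
    return m[0]*R.from_euler('y',-20,degrees=True), m[1]+np.array([0,0,.112])
def tabs(m,th,ks=(0,1,2,3)): # th: seat angle anticlockwise from front (rad)
    H=hub(m);o={0:-135,1:-45,2:45,3:135}
    a=np.pi+th+np.deg2rad([o[k] for k in ks])
    return H[1]+H[0].apply(np.c_[.074*np.cos(a),.074*np.sin(a),-.018+0*a])
def seat(m,th):
    H=hub(m);a=np.pi+th
    p=H[1]+H[0].apply([.052*np.cos(a),.052*np.sin(a),0]);s=np.deg2rad(20)
    return p,H[0].apply([np.sin(s)*np.cos(a),np.sin(s)*np.sin(a),np.cos(s)])
E
python3 - <<'E'
from h import *
from scipy.optimize import least_squares
cs,cd=cal("scene"),cal("side")
A=lambda u,v:(125+u/2.5,160+v/2.5)
B=lambda u,v:(230+(u-400)/2.5,110+v/2.5)
# stage top front corners (micro frame), base
L=np.array([-.004,.0825,.196]);Rr=np.array([-.004,-.0825,.196])
mp=[(cs,Rr,A(267,67)),(cs,L,A(135,221)),(cd,L,B(549,38)),(cd,Rr,B(611,165))]
mt=[(cs,1,A(287,166)),(cs,0,A(262,281)),(cs,3,A(131,248)),(cd,0,B(510,189)),(cd,1,B(577,246))]
def f(v):
    m=micro(*v[:3]);r=[]
    for c,P,q in mp:r+=list(proj(c,m[1]+m[0].apply(P))[0]-q)
    for c,k,q in mt:r+=list(proj(c,tabs(m,v[3],[k]))[0]-q)
    return r
s=least_squares(f,[.693,.08,0,np.deg2rad(80)],loss='soft_l1')
v=s.x;print(v,np.rad2deg(v[2:]));print(np.array(f(v)).reshape(-1,2).round(1))
m=micro(*v[:3]);p,d=seat(m,v[3]);print("seat",p,d,"tip",p+.05*d)
fr,fd=seat(m,0);print("front",fr,fd)
print("proj tip",(proj(cs,p+.05*d)-[125,160])*2.5,(proj(cd,p+.05*d)-[230,110])*2.5+[400,0])
print("tabs",tabs(m,v[3]).round(3))
for c in[(-.093,.085),(-.093,-.085)]:
    P=m[1]+m[0].apply([*c,.043]);print("base",(proj(cs,P)-[125,160])*2.5,(proj(cd,P)-[230,110])*2.5+[400,0])
# can: cap top centre
print("can",tri(cs,A(345,277),cd,B(428,155)))
# IK for can grip etc
E
```

```text
[0.68826668 0.08230936 0.04243776 1.96116353] [  2.43150447 112.36639347]
[[-1.2 -2.5]
 [-0.7 -2. ]
 [-1.1  2.9]
 [-1.5  1.8]
 [-0.8  0.2]
 [-0.5 -0.2]
 [-0.2  0.5]
 [-1.4  0.3]
 [-0.6  0.1]]
seat [0.7088842  0.03505351 0.11876771] [-0.1854966  -0.32445158  0.92753554] tip [0.69960937 0.01883093 0.16514449]
front [0.63944666 0.0802363  0.09421495] [-0.64220888 -0.02727028  0.76604444]
proj tip [[242.0144558   96.55544389]] [[610.88427964 176.29740033]]
tabs [[0.629 0.108 0.072]
 [0.671 0.013 0.085]
 [0.76  0.057 0.118]
 [0.718 0.152 0.105]]
base [[262.42852261 373.74183618]] [[458.49507865 176.74782084]]
base [[369.91897246 213.9586902 ]] [[504.76702187 305.61217867]]
can (array([0.55175677, 0.10391751, 0.14105856]), np.float64(0.006085703022053928))
```

```bash
cat >> h.py <<'E'
def ori(zx,zy,zz,yref=(0,-1,0)):
    z=np.array([zx,zy,zz],float);z/=np.linalg.norm(z);y=np.array(yref,float);y-=z*(y@z);y/=np.linalg.norm(y)
    return R.from_matrix(np.c_[np.cross(y,z),y,z])
def go(pts,base=None):
    """print normalised shift/turn to each (pos,R) from the present pose"""
    s=arm.sense();p,r=(s['tool_pos'],R.from_rotvec(s['eef_rot'])) if base is None else base
    for q,o in pts:
        d=r.inv().apply(np.asarray(q)-p)/.6;t=(r.inv()*o).as_rotvec()
        pr=(np.linalg.norm(d)*600/41.7,np.rad2deg(np.linalg.norm(t))/7.16)
        print(d.round(4).tolist(),(t/np.pi).round(4).tolist(),"rows %.1f %.1f"%pr)
def st():
    s=arm.sense();print('t',round(s['clock'],2),'p',s['tool_pos'].round(4),'r',s['eef_rot'].round(3),'j',s['joints'].round(2),'F',s['force'].round(1),'g',round(s['grip_width'],3),round(s['finger_force'],1))
M=micro(.6883,.0823,.0424)
E
python3 - <<'E'
from h import *
D=ori(0,0,-1)
go([((.552,.103,.219),D),((.552,.103,.078),D)])
E
```

```text
[0.8985, -0.8205, -0.0004] [-0.0007, 0.0002, 0.1489] rows 17.5 3.7
[0.8985, -0.82, 0.2346] [-0.0007, 0.0002, 0.1489] rows 17.8 3.7
```

>>> {"method": "apply_moves", "body": {
  "rows": [0.8985, -0.8205, 0, 0, 0, 0.149, 1, 0.8985, -0.8205, 0, 0, 0, 0.149, 1, 0.8985, -0.8205, 0, 0, 0, 0.149, 1, 0.8985, -0.8205, 0, 0, 0, 0.149, 1, 0.8985, -0.8205, 0, 0, 0, 0.149, 1, 0.8985, -0.8205, 0, 0, 0, 0.149, 1, 0.8985, -0.8205, 0, 0, 0, 0.149, 1, 0.8985, -0.8205, 0, 0, 0, 0.149, 1, 0.8985, -0.8205, 0, 0, 0, 0.149, 1, 0.8985, -0.8205, 0, 0, 0, 0.149, 1, 0.8985, -0.8205, 0, 0, 0, 0.149, 1, 0.8985, -0.8205, 0, 0, 0, 0.149, 1, 0.8985, -0.8205, 0, 0, 0, 0.149, 1, 0.8985, -0.8205, 0, 0, 0, 0.149, 1, 0.8985, -0.8205, 0, 0, 0, 0.149, 1, 0.8985, -0.8205, 0, 0, 0, 0.149, 1, 0.8985, -0.8205, 0, 0, 0, 0.149, 1, 0.8985, -0.8205, 0, 0, 0, 0.149, 1, 0.8985, -0.8205, 0, 0, 0, 0.149, 1, 0.8985, -0.8205, 0, 0, 0, 0.149, 1]
}}

```text
clock: 1.77
tool_pos: [0.5518, 0.1037, 0.2179]
eef_rot: [3.141, 0.005, -0.003]
force: [0.5, -0.6, -0.1]
grip_width: 1.001
finger_force: 0.0
```

```bash
python3 - <<'E'
from h import *
st();c=cal("wrist");a=snapshot("wrist");cv2.imwrite("pics/w1.png",a[:,:,::-1]);np.save("w1.npy",c)
print(c)
print(proj(c,[[.552,.103,.145]]),proj(c,tabs(M,1.961)),proj(c,seat(M,1.961)[0]+.05*seat(M,1.961)[1]),proj(c,[hub(M)[1]]))
E
```

```text
t 1.77 p [0.5518 0.1037 0.2179] r [ 3.141e+00  5.000e-03 -3.000e-03] j [-0.22  0.48 -0.01  1.69  0.    0.98 -1.8 ] F [ 0.5 -0.6 -0.1] g 1.001 0.0
{'fx': 325.19226210127806, 'fy': 325.19226210127806, 'cx': 279.20348988460654, 'cy': 211.8913390312151, 'position': array([0.63062735, 0.10537919, 0.38428272]), 'orientation': array([-0.22541719,  0.22414559, -1.55681684]), 'fish': True}
[[281.88983721 221.9828439 ]] [[275.95881797 120.29505221]
 [378.42088052  79.85363932]
 [337.4699231  -25.89752813]
 [224.94477894  21.41498568]] [[403.29543229  28.61901704]] [[307.24287086  51.30306716]]
```

View pics/w1.png

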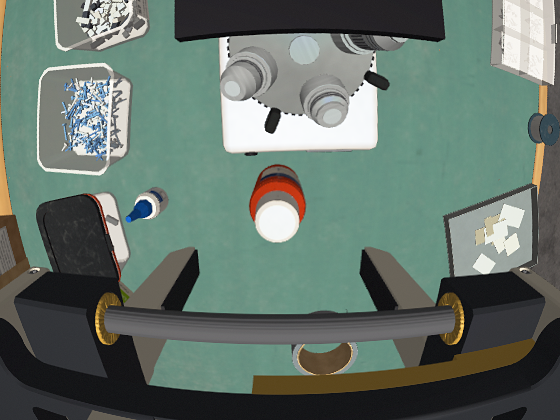

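>>> {"method": "apply_moves", "body": {
  "rows": [0, -0.006, 0.12, 0, 0, 0, 1, 0, -0.006, 0.233, 0, 0, 0, 1, 0, -0.006, 0.233, 0, 0, 0, 1, 0, -0.006, 0.233, 0, 0, 0, 1, 0, -0.006, 0.233, 0, 0, 0, 1, 0, -0.006, 0.233, 0, 0, 0, -1, 0, -0.006, 0.233, 0, 0, 0, -1, 0, -0.006, 0.233, 0, 0, 0, -1, 0, -0.006, 0.233, 0, 0, 0, -1, 0, -0.006, 0.233, 0, 0, 0, -1, 0, -0.006, 0.233, 0, 0, 0, -1, 0, -0.006, 0.233, 0, 0, 0, -1, 0, -0.006, 0.233, 0, 0, 0, -1, 0, -0.006, 0.19, 0, 0, 0, -1, 0, -0.006, 0.19, 0, 0, 0, -1],
  "force": 25
}}

```text
clock: 3.07
tool_pos: [0.5541, 0.1064, 0.1071]
eef_rot: [-3.14, 0.0, -0.008]
force: [1.2, 0.5, -2.9]
grip_width: 0.557
finger_force: 25.0
```

>>> {"method": "apply_moves", "body": {
  "rows": [-0.2567, -0.173, 0, 0, 0, 0, -1, -0.2567, -0.173, 0, 0, 0, 0, -1, -0.2567, -0.173, 0, 0, 0, 0, -1, -0.2567, -0.173, 0, 0, 0, 0, -1, -0.2567, -0.173, 0, 0, 0, 0, -1, -0.2567, -0.173, 0, 0, 0, 0, -1, -0.2567, -0.173, 0, 0, 0, 0, -1, -0.2567, -0.173, 0.03, 0, 0, 0, -1, -0.2567, -0.173, 0.038, 0, 0, 0, -1, -0.2567, -0.173, 0.042, 0, 0, 0, -1, -0.2567, -0.173, 0.042, 0, 0, 0, -1, -0.2567, -0.173, 0.042, 0, 0, 0, 1, -0.2567, -0.173, 0.042, 0, 0, 0, 1, -0.2567, -0.173, 0.042, 0, 0, 0, 1, -0.2567, -0.173, 0.042, 0, 0, 0, 1, -0.2567, -0.173, 0.042, 0, 0, 0, 1, -0.2567, -0.173, -0.08, 0, 0, 0, 1, -0.2567, -0.173, -0.16, 0, 0, 0, 1, -0.2567, -0.173, -0.16, 0, 0, 0, 1]
}}

```text
clock: 4.65
tool_pos: [0.398, 0.2097, 0.2021]
eef_rot: [3.141, -0.0, -0.002]
force: [0.8, 0.8, 0.1]
grip_width: 0.994
finger_force: 0.0
```

```bash
cat >> h.py <<'E'
O=ori(.642,.0272,-.766)
def fist(deg,r=.080,zh=-.022,back=0):
    H=hub(M);a=np.deg2rad(deg);return H[1]+H[0].apply([r*np.cos(a),r*np.sin(a),zh])-back*O.apply([0,0,1])
E
python3 - <<'E'
from h import *
print(fist(180),fist(245),fist(152))
go([((.47,.15,.24),O),(fist(180,back=.09),O)])
b=(fist(180,back=.09),O)
print("next");go([(fist(180),O)]+[(fist(a),O) for a in range(176,144,-3)],b)
b=(fist(146),O)
go([(fist(150),O),(fist(150,back=.09),O),(fist(248,back=.09),O)],b)
E
```

```text
[0.62070983 0.07943246 0.06396515] [0.66714901 0.00883282 0.07976325] [0.62790942 0.11732941 0.06716789]
[0.1199, 0.0995, -0.0632] [0.0085, 0.2223, -0.003] rows 2.4 5.6
[0.275, 0.2211, 0.1151] [0.0085, 0.2223, -0.003] rows 5.3 5.6
next
[-0.0, 0.0, 0.15] [0.0, 0.0, 0.0] rows 2.2 0.0
[0.0, -0.0093, 0.1501] [0.0, 0.0, 0.0] rows 2.2 0.0
[0.0004, -0.0163, 0.1503] [0.0, 0.0, 0.0] rows 2.2 0.0
[0.0012, -0.0232, 0.1507] [0.0, 0.0, 0.0] rows 2.2 0.0
[0.0022, -0.0301, 0.1512] [0.0, 0.0, 0.0] rows 2.2 0.0
[0.0037, -0.0369, 0.1518] [0.0, 0.0, 0.0] rows 2.2 0.0
[0.0054, -0.0436, 0.1525] [0.0, 0.0, 0.0] rows 2.3 0.0
[0.0075, -0.0502, 0.1533] [0.0, 0.0, 0.0] rows 2.3 0.0
[0.0099, -0.0567, 0.1543] [0.0, 0.0, 0.0] rows 2.4 0.0
[0.0126, -0.063, 0.1553] [0.0, 0.0, 0.0] rows 2.4 0.0
[0.0157, -0.0692, 0.1565] [0.0, 0.0, 0.0] rows 2.5 0.0
[0.019, -0.0752, 0.1578] [0.0, 0.0, 0.0] rows 2.5 0.0
[-0.0044, 0.008, -0.0017] [0.0, 0.0, 0.0] rows 0.1 0.0
[-0.0044, 0.008, -0.1517] [0.0, 0.0, 0.0] rows 2.2 0.0
[0.0633, 0.1962, -0.1293] [0.0, 0.0, 0.0] rows 3.5 0.0
```

>>> {"method": "apply_moves", "body": {
  "rows": [0.12, 0.0995, -0.063, 0.0085, 0.2223, -0.003, -1, 0.12, 0.0995, -0.063, 0.0085, 0.2223, -0.003, -1, 0.12, 0.0995, -0.063, 0.0085, 0.2223, -0.003, -1, 0.12, 0.0995, -0.063, 0.0085, 0.2223, -0.003, -1, 0.275, 0.221, 0.115, 0.0085, 0.2223, -0.003, -1, 0.275, 0.221, 0.115, 0.0085, 0.2223, -0.003, -1, 0.275, 0.221, 0.115, 0.0085, 0.2223, -0.003, -1, 0.275, 0.221, 0.115, 0.0085, 0.2223, -0.003, -1, 0.275, 0.221, 0.115, 0.0085, 0.2223, -0.003, -1, 0.275, 0.221, 0.115, 0.0085, 0.2223, -0.003, -1, 0.275, 0.221, 0.115, 0.0085, 0.2223, -0.003, -1, 0.275, 0.221, 0.115, 0.0085, 0.2223, -0.003, -1],
  "force": 30
}}

```text
clock: 5.65
tool_pos: [0.5864, 0.0907, 0.2175]
eef_rot: [-2.971, -0.008, -0.977]
force: [-0.1, -0.8, -0.7]
grip_width: 0.191
finger_force: 0.0
```

```bash
python3 - <<'E'
from h import *
st();c=cal("wrist");a=snapshot("wrist");cv2.imwrite("pics/w2.png",a[:,:,::-1])
print(proj(c,tabs(M,1.961)),proj(c,[fist(180)]));go([(fist(180,back=.09),O),(fist(180),O)])
E
```

```text
t 5.65 p [0.5864 0.0907 0.2175] r [-2.971 -0.008 -0.977] j [-0.52  0.36  0.33  2.17  1.04  0.01 -2.84] F [-0.1 -0.8 -0.7] g 0.191 0.0
[[265.35353639 249.46865922]
 [356.71430103 207.55157165]
 [314.84261052 117.70398082]
 [224.16877109 157.75575339]] [[293.1882055  259.14396767]]
[-0.1153, 0.0235, 0.0896] [0.004, 0.0198, -0.0004] rows 2.1 0.5
[-0.106, 0.0216, 0.2392] [0.004, 0.0198, -0.0004] rows 3.8 0.5
```

View pics/w2.png

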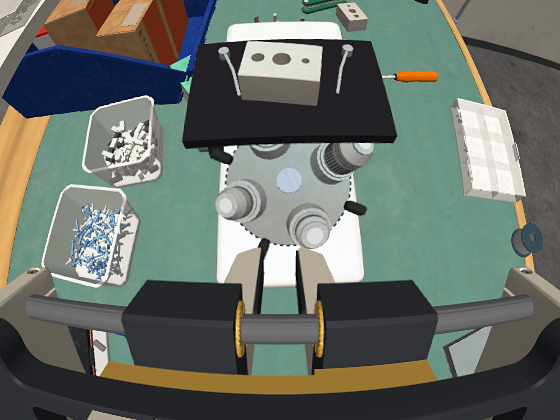

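```bash
cat >> h.py <<'E'
import itertools
from scipy.optimize import least_squares
def fk(q,P,s):
    h,L1,L2,L3,o1,o2=P;E=R.from_euler
    r=E('z',s[0]*q[0]);p=np.array([0,0,h]);r=r*E('y',q[1]);p=p+r.apply([o1,0,L1]);r=r*E('z',s[1]*q[2])*E('y',q[3]);p=p+r.apply([o2,0,L2])
    r=r*E('z',s[2]*q[4])*E('y',q[5]);p=p+r.apply([0,0,L3]);return p,r*E('z',s[3]*q[6]+s[4]*np.pi/2)
E
python3 - <<'E'
from h import *
s=arm.sense()
S=[([1.07651223,.61580867,-.01264968,1.42471719,.00807068,1.10337773,-.04043176],[.29281101,-.57952991,.21761299],[-3.05389028,-.727673658,.000795]),
(s['joints'],s['tool_pos'],s['eef_rot'])]
best=[]
def res(P,sg):
    r=[]
    for q,p,o in S:
        pp,rr=fk(q,P,sg);r+=list((pp-p)*10)+list((rr.inv()*R.from_rotvec(o)).as_rotvec())
    return r
for sg in itertools.product([-1],[1,-1],[1,-1],[1,-1],[1,-1]):
    f=least_squares(res,[.35,.4,.4,.25,0,0],args=(sg,));best.append((f.cost,sg,f.x))
best.sort(key=lambda t:t[0])
for b in best[:3]:print(b[0],b[1],b[2].round(4))
E
```

```text
1.9614219875048125e-16 (-1, -1, -1, -1, 1) [-6.7286  4.9675 -1.1128  0.646  -2.4935 -1.787 ]
0.17081810597714098 (-1, 1, -1, 1, 1) [12.4862 -8.2339  2.5366 -1.3793  5.4738  2.9343]
0.18412663111518043 (-1, -1, -1, 1, 1) [-6.7286  4.9675 -1.1128  0.646  -2.4935 -1.787 ]
```

```bash
python3 - <<'E'
from h import *
s=arm.sense();sg=(-1,-1,-1,-1,1)
S=[([1.07651223,.61580867,-.01264968,1.42471719,.00807068,1.10337773,-.04043176],[.29281101,-.57952991,.21761299]),
(s['joints'],s['tool_pos']),([-.22,.48,-.01,1.69,0,.98,-1.8],[.5518,.1037,.2179])]
f=least_squares(lambda P:np.concatenate([(fk(q,[*P,0,0],sg)[0]-p)*w for (q,p),w in zip(S,(10,10,2))]),[.35,.4,.4,.25]);print(f.x,f.fun.round(4))
P=[*f.x,0,0]
lo=np.array([-3.12,-.3,-1.34,.26,-1.36,.01,-2.84]);hi=np.array([3.12,2.06,1.32,2.42,4.5,1.98,2.84])
rng=np.random.default_rng(0)
def ik(p,o,n=40):
    out=[]
    for _ in range(n):
        x0=lo+(hi-lo)*rng.random(7);g=least_squares(lambda q:np.concatenate([(fk(q,P,sg)[0]-p)*10,(fk(q,P,sg)[1].inv()*o).as_rotvec(),.001*(q-(lo+hi)/2)]),x0,bounds=(lo,hi),max_nfev=100)
        if np.abs(g.fun[:6]).max()<.01:out.append((g.cost,g.x))
    out.sort(key=lambda t:t[0]);u=[]
    for c,q in out:
        if all(np.abs(q-k).max()>.4 for k in u):u.append(q)
    return u
fr,fd=seat(M,0)
for nm,p,yr,z in[("unscrew y-",fr+.007*fd,(0,-1,0),-fd),("unscrew y+",fr+.007*fd,(0,1,0),-fd),("fist180 20",fist(180),(0,-1,0),(.342,0,-.94)),("down",fist(180),(0,-1,0),(0,0,-1)),("down+",fist(180),(0,1,0),(0,0,-1))]:
    print(nm)
    for q in ik(p,ori(*z,yr))[:6]:print(q.round(2))
E
```

```text
[0.31699928 0.51114553 0.39358301 0.33313166] [ 0.1774  0.1371  0.0537  0.0137  0.1387 -0.0527 -0.0164  0.0468 -0.0052]
unscrew y-
[-0.25  0.64  0.11  2.19  3.07  0.37  1.47]
[-0.03  0.64 -0.18  2.19  2.71  0.42  1.9 ]
[-0.62  0.73  0.61  2.19  3.72  0.46  0.69]
[ 0.23  0.7  -0.54  2.19  2.4   0.54  2.31]
[-0.83  0.88  0.96  2.19  4.    0.65  0.28]
unscrew y+
[ 0.4   0.8  -0.8   2.19  2.26  0.69 -0.6 ]
[ 0.11  0.67 -0.37  2.19  2.53  0.47 -1.01]
[-0.66  0.75  0.69  2.19  3.79  0.49 -2.55]
fist180 20
[-0.22  0.67  0.09  1.95  0.    0.18 -1.73]
[-0.13  0.67 -0.04  1.95  0.42  0.19 -2.12]
[-0.35  0.68  0.27  1.95 -0.58  0.21 -1.18]
[ 0.01  0.68 -0.24  1.95  0.86  0.26 -2.53]
down
[-0.07  0.77 -0.1   1.62  0.1   0.76 -1.78]
[-0.32  0.79  0.31  1.62 -0.32  0.78 -1.44]
[ 0.19  0.83 -0.52  1.62  0.52  0.84 -2.12]
[ 0.4   0.98 -0.93  1.62  0.89  1.02 -2.39]
down+
[ 0.38  0.96 -0.89  1.62  0.86  1.    0.78]
[ 0.16  0.82 -0.46  1.62  0.47  0.82  1.07]
[-0.11  0.77 -0.03  1.62  0.03  0.76  1.42]
```

```bash
python3 - <<'E'
from h import *
p=(.56,-.08,.28);go([((.56,.05,.28),R.from_rotvec(arm.sense()['eef_rot'])),(p,ori(0,0,-1,(1,0,0)))])
go([(p,ori(0,0,-1,(0,1,0)))],(np.array(p),ori(0,0,-1,(1,0,0))))
np.save("s3.npy",np.concatenate([arm.sense()[k] for k in("joints","tool_pos")]))
E
```

```text
[0.0262, 0.0656, -0.1113] [0.0, 0.0, 0.0] rows 1.9 0.0
[0.0262, 0.2822, -0.1144] [0.1547, -0.1617, -0.4801] rows 4.4 13.3
[0.0, 0.0, 0.0] [0.0, 0.0, -0.5] rows 0.0 12.6
```

>>> {"method": "apply_moves", "body": {
  "rows": [0.026, 0.066, -0.111, 0, 0, 0, -1, 0.026, 0.282, -0.114, 0.155, -0.162, -0.48, -1, 0.026, 0.282, -0.114, 0.155, -0.162, -0.48, -1, 0.026, 0.282, -0.114, 0.155, -0.162, -0.48, -1, 0.026, 0.282, -0.114, 0.155, -0.162, -0.48, -1, 0.026, 0.282, -0.114, 0.155, -0.162, -0.48, -1, 0.026, 0.282, -0.114, 0.155, -0.162, -0.48, -1, 0.026, 0.282, -0.114, 0.155, -0.162, -0.48, -1, 0.026, 0.282, -0.114, 0.155, -0.162, -0.48, -1, 0.026, 0.282, -0.114, 0.155, -0.162, -0.48, -1, 0.026, 0.282, -0.114, 0.155, -0.162, -0.48, -1, 0.026, 0.282, -0.114, 0.155, -0.162, -0.48, -1, 0.026, 0.282, -0.114, 0.155, -0.162, -0.48, -1, 0.026, 0.282, -0.114, 0.155, -0.162, -0.48, -1, 0.026, 0.282, -0.114, 0.155, -0.162, -0.48, -1, 0.026, 0.282, -0.114, 0.155, -0.162, -0.48, -1, 0.026, 0.282, -0.114, 0.155, -0.162, -0.48, -1]
}}

```text
clock: 7.12
tool_pos: [0.5593, -0.079, 0.2794]
eef_rot: [2.414, 2.005, 0.123]
force: [-0.2, -0.5, 0.1]
grip_width: 0.005
finger_force: 0.0
```

```bash
python3 - <<'E'
from h import *
st();go([((.56,-.08,.28),ori(0,0,-1,(0,1,0)))])
s=arm.sense();sg=(-1,-1,-1,-1,1);q3=np.load("s3.npy")
np.save("s4.npy",np.concatenate([s[k] for k in("joints","tool_pos")]))
S=[([1.07651223,.61580867,-.01264968,1.42471719,.00807068,1.10337773,-.04043176],[.29281101,-.57952991,.21761299]),
(q3[:7],q3[7:]),(s['joints'],s['tool_pos'])]
# linear model: constant vectors at each joint frame: base h, upper (o1,L1), fore (o2,L2), wrist (o3,L3)
def rows(q):
    E=R.from_euler;r=E('z',-q[0]);a=(r*E('y',q[1]));b=a*E('z',-q[2])*E('y',q[3]);c=b*E('z',-q[4])*E('y',q[5])
    x=[1,0,0];z=[0,0,1];return np.c_[[0,0,1],a.apply(z),b.apply(z),c.apply(z),(a*E('z',-q[2])).apply(x),b.apply(x),c.apply(x)]
A=np.vstack([rows(q) for q,_ in S]);y=np.concatenate([p for _,p in S])
for n in(4,5,6,7):
    x,rs,rk,sv=np.linalg.lstsq(A[:,:n],y,rcond=None);print(n,x.round(4),np.abs(A[:,:n]@x-y).max().round(4),sv[-1].round(3))
E
```

```text
t 7.12 p [ 0.5593 -0.079   0.2794] r [2.414 2.005 0.123] j [ 0.83  0.65 -1.22  1.61  0.61  1.25 -0.66] F [-0.2 -0.5  0.1] g 0.005 0.0
[-0.0014, 0.0015, -0.001] [0.0285, 0.0005, -0.5584] rows 0.0 14.1
4 [0.2518 0.5624 0.3609 0.3332] 0.0218 0.346
5 [ 0.2817  0.5693  0.3984  0.3697 -0.0459] 0.0175 0.173
6 [ 0.3587  0.6232  0.454   0.4514 -0.1068  0.0549] 0.0203 0.081
7 [ 0.2926  0.6042  0.4101  0.3766 -0.039   0.0318  0.0186] 0.019 0.063
```

>>> {"method": "apply_moves", "body": {
  "rows": [0, 0, 0, 0.0285, 0.0005, -0.5584, -1, 0, 0, 0, 0.0285, 0.0005, -0.5584, -1, 0, 0, 0, 0.0285, 0.0005, -0.5584, -1, 0, 0, 0, 0.0285, 0.0005, -0.5584, -1, 0, 0, 0, 0.0285, 0.0005, -0.5584, -1, 0, 0, 0, 0.0285, 0.0005, -0.5584, -1, 0, 0, 0, 0.0285, 0.0005, -0.5584, -1, 0, 0, 0, 0.0285, 0.0005, -0.5584, -1, 0, 0, 0, 0.0285, 0.0005, -0.5584, -1, 0, 0, 0, 0.0285, 0.0005, -0.5584, -1, 0, 0, 0, 0.0285, 0.0005, -0.5584, -1, 0, 0, 0, 0.0285, 0.0005, -0.5584, -1, 0, 0, 0, 0.0285, 0.0005, -0.5584, -1, 0, 0, 0, 0.0285, 0.0005, -0.5584, -1, 0, 0, 0, 0.0285, 0.0005, -0.5584, -1, 0, 0, 0, 0.0285, 0.0005, -0.5584, -1]
}}

```text
clock: 8.45
tool_pos: [0.5593, -0.0782, 0.2796]
eef_rot: [0.011, 3.139, 0.002]
force: [0.5, 0.2, 0.7]
grip_width: 0.005
finger_force: 0.0
```

```bash
cat > fit.py <<'E'
from h import *
s=arm.sense()
def load(f):
    a=np.load(f);return a[:7],a[7:]
S=[([1.07651223,.61580867,-.01264968,1.42471719,.00807068,1.10337773,-.04043176],[.29281101,-.57952991,.21761299]),load("s3.npy"),load("s4.npy"),(s['joints'],s['tool_pos'])]
def cols(q):
    E=R.from_euler;r=E('z',-q[0]);a=(r*E('y',q[1]));a2=a*E('z',-q[2]);b=a2*E('y',q[3]);b2=b*E('z',-q[4]);c=b2*E('y',q[5])
    x=[1,0,0];z=[0,0,1];y=[0,1,0]
    return np.c_[[0,0,1],a.apply(z),b.apply(z),c.apply(z),r.apply(y),a2.apply(y),b2.apply(y),c.apply(x),a2.apply(x),b.apply(x)]
A=np.vstack([cols(q) for q,_ in S]);y=np.concatenate([p for _,p in S])
# mild ridge towards zero on offsets
W=np.diag([0,0,0,0,1,1,1,1,1,1])*.01
x=np.linalg.lstsq(np.vstack([A,W]),np.r_[y,np.zeros(10)],rcond=None)[0]
E
python3 - <<'E'
from fit import *
st();np.save("s5.npy",np.concatenate([s['joints'],s['tool_pos']]))
print(x.round(4),np.abs(A@x-y).max())
for n in(4,5,6,7,8):
    v=np.linalg.lstsq(A[:,:n],y,rcond=None)[0];print(n,v.round(4),np.abs(A[:,:n]@v-y).max())
E
```

```text
t 8.45 p [ 0.5593 -0.0782  0.2796] r [1.100e-02 3.139e+00 2.000e-03] j [ 0.8   0.74 -1.32  1.56  0.72  1.41  0.98] F [0.5 0.2 0.7] g 0.005 0.0
[ 2.557e-01  5.502e-01  3.723e-01  3.186e-01 -1.220e-02 -9.300e-03
 -4.000e-04  0.000e+00 -1.000e-04  0.000e+00] 2.4237757875328336e-06
4 [0.251  0.5636 0.3596 0.3334] 0.02193497466003566
5 [ 0.2441  0.5575  0.3724  0.3154 -0.0185] 0.004992232646572448
6 [ 0.2558  0.5504  0.3722  0.3188 -0.0122 -0.0095] 0.00014312214617279162
7 [ 2.556e-01  5.502e-01  3.722e-01  3.185e-01 -1.220e-02 -9.300e-03
 -4.000e-04] 3.0527370076249838e-09
8 [ 2.556e-01  5.502e-01  3.722e-01  3.185e-01 -1.220e-02 -9.300e-03
 -4.000e-04 -0.000e+00] 2.9460475725606727e-09
```

```bash
cat >> h.py <<'E'
K=dict(h=.2556,L1=.5502,L2=.3722,L3=.3185,y0=-.0122,y1=-.0093,y2=-.0004)
LO=np.array([-3.12,-.3,-1.34,.26,-1.36,.01,-2.84]);HI=np.array([3.12,2.06,1.32,2.42,4.5,1.98,2.84])
def FK(q):
    E=R.from_euler;r=E('z',-q[0]);a=r*E('y',q[1]);a2=a*E('z',-q[2]);b=a2*E('y',q[3]);b2=b*E('z',-q[4]);c=b2*E('y',q[5])
    p=np.array([0,0,K['h']])+a.apply([0,0,K['L1']])+b.apply([0,0,K['L2']])+c.apply([0,0,K['L3']])+r.apply([0,K['y0'],0])+a2.apply([0,K['y1'],0])+b2.apply([0,K['y2'],0])
    return p,c*E('z',np.pi/2-q[6])
def err(q,p,o):
    a,b=FK(q);return np.r_[p-a,b.apply((b.inv()*o).as_rotvec())]
def jac(q):
    e0=FK(q);J=np.zeros((6,7))
    for i in range(7):
        d=q.copy();d[i]+=1e-5;a,b=FK(d);J[:,i]=np.r_[a-e0[0],(b*e0[1].inv()).as_rotvec()]/1e-5
    return J
def sim(q,p0,o0,legs,lam=.03):
    """legs: (pos,R,n rows); cartesian rate limit per row"""
    q=np.array(q,float)
    for p,o,n in legs:
        for _ in range(n):
            d=p-p0;l=np.linalg.norm(d);p0=p0+d*min(1,.0417/max(l,1e-9))
            t=(o0.inv()*o).as_rotvec();l=np.linalg.norm(t);o0=o0*R.from_rotvec(t*min(1,np.deg2rad(7.16)/max(l,1e-9)))
            for _ in range(6):
                J=jac(q);q=np.clip(q+J.T@np.linalg.solve(J@J.T+lam**2*np.eye(6),err(q,p0,o0)),LO,HI)
        e=err(q,p,o);print(q.round(2),'err mm %.1f deg %.1f'%(1e3*np.linalg.norm(e[:3]),np.rad2deg(np.linalg.norm(e[3:]))))
    return q
E
python3 - <<'E'
from h import *
def load(f):
    a=np.load(f);return a[:7],a[7:]
q,p=load("s3.npy");o=FK(q)[1]
q4,_=load("s4.npy");q5,p5=load("s5.npy")
P=np.array([.56,-.08,.28])
for lam in(.01,.1):
  sim(q,p,o,[(np.array([.56,.05,.28]),o,1),(P,ori(0,0,-1,(1,0,0)),16),(P,ori(0,0,-1,(0,1,0)),16)],lam)
print(q4.round(2),q5.round(2))
# plan flip from q5
fr,fd=seat(M,0);U=ori(*-fd,(0,1,0))
for side in (-1,1):
  for P in ([.6,-.08,.28],[.65,-.1,.25],[.65,.0,.30]):
    P=np.array(P);print(side,P)
    sim(q5,p5,FK(q5)[1],[(P,ori(0,side*.5,-.87,(0,1,0)),8),(P,ori(.4,side*.4,-.8,(0,1,0)),8),(P,U,6),(fist(180,back=.05),U,10),(fist(180),U,4)])
E
```

```text
[-0.18  0.26 -0.06  2.16  0.97  0.16 -2.72] err mm 37.4 deg 0.0
[ 0.77  0.68 -1.22  1.56  0.65  1.36 -0.51] err mm 0.0 deg 0.0
[ 0.8   0.75 -1.34  1.56  0.73  1.42  0.98] err mm 0.0 deg 0.0
[-0.32  0.27  0.11  2.18  0.99  0.11 -2.75] err mm 43.6 deg 0.3
[ 0.8   0.73 -1.3   1.56  0.71  1.4  -0.56] err mm 0.0 deg 0.0
[ 0.8   0.75 -1.34  1.56  0.73  1.42  0.98] err mm 0.0 deg 0.0
[ 0.83  0.65 -1.22  1.61  0.61  1.25 -0.66] [ 0.8   0.74 -1.32  1.56  0.72  1.41  0.98]
-1 [ 0.6  -0.08  0.28]
[ 0.4   0.72 -1.04  1.52  1.02  1.64  0.8 ] err mm 0.0 deg 0.0
[ 0.59  0.55 -1.12  1.89  1.25  1.16  0.39] err mm 0.0 deg 0.0
[ 1.07  0.56 -1.34  2.08  1.39  0.54  0.42] err mm 0.0 deg 0.0
[ 0.47  0.9  -1.14  2.31  2.1   1.01 -0.52] err mm 0.0 deg 0.0
[ 0.44  1.   -1.09  2.24  2.18  1.03 -0.5 ] err mm 0.0 deg 0.0
-1 [ 0.65 -0.1   0.25]
[ 0.37  0.81 -0.99  1.41  1.09  1.62  0.85] err mm 0.0 deg 0.0
[ 0.55  0.65 -1.06  1.81  1.33  1.15  0.4 ] err mm 0.0 deg 0.0
[ 0.98  0.69 -1.27  1.99  1.49  0.58  0.41] err mm 0.0 deg 0.0
[ 0.48  0.92 -1.17  2.31  2.09  1.04 -0.5 ] err mm 0.0 deg 0.0
[ 0.45  1.02 -1.12 
[... 695 characters left out ...]
.29] err mm 213.0 deg 38.7
1 [ 0.65 -0.1   0.25]
[ 0.87  1.02 -1.34  1.25  0.48  1.4   1.31] err mm 0.0 deg 0.0
[ 1.07  0.88 -1.34  1.68  0.59  0.76  1.39] err mm 0.0 deg 0.0
[ 0.64  0.44 -0.62  2.    1.03  0.15  0.76] err mm 0.0 deg 0.0
[-1.08  0.27  1.18  2.42  3.56  0.01 -2.09] err mm 228.3 deg 16.3
[-0.33  0.71  0.17  2.26  3.1   0.52 -1.76] err mm 0.0 deg 0.0
1 [0.65 0.   0.3 ]
[ 0.76  0.93 -1.34  1.28  0.41  1.35  1.18] err mm 0.0 deg 0.0
[ 0.94  0.75 -1.34  1.7   0.55  0.73  1.24] err mm 0.0 deg 0.0
[ 0.51  0.36 -0.72  1.96  0.99  0.32  0.62] err mm 0.0 deg 0.0
[ 0.23  0.69 -0.69  2.31  2.31  0.71 -0.84] err mm 0.0 deg 0.0
[ 0.22  0.8  -0.67  2.25  2.36  0.74 -0.83] err mm 0.0 deg 0.0
```

```bash
cat >> h.py <<'E'
fr,fd=seat(M,0);U=ori(*-fd,(0,1,0))
E
python3 - <<'E'
from h import *
s=arm.sense();q=s['joints'];P=np.array([.56,-.08,.26]);P2=np.array([.56,.02,.22]);A=ori(.3,-.4,-.87,(0,1,0))
F=fist
q=sim(q,s['tool_pos'],R.from_rotvec(s['eef_rot']),[(P,A,6),(P2,U,8),(F(180,.085,back=.05),U,4),(F(180),U,3)])
L=[(F(146),U,12),(F(151),U,2),(F(151,.105,back=.05),U,3),(F(215,.105,back=.05),U,3),(F(248,.095,back=.04),U,3),(F(248),U,3),(F(200),U,12),(F(148),U,12)]
print();q=sim(q,F(180),U,L)
print();T=fr+.007*fd
sim(q,F(148),U,[(T+.05*fd,U,6),(T,U,6),(T+.004*fd,U*R.from_euler('z',-70,degrees=True),10),(T+.0075*fd,U*R.from_euler('z',-140,degrees=True),10),(T+.05*fd,U*R.from_euler('z',-140,degrees=True),3)])
go([(P,A),(P2,U),(F(180,.085,back=.05),U)])
E
```

```text
[ 0.6   0.55 -1.13  1.91  1.13  1.19  0.48] err mm 0.0 deg 0.0
[ 0.75  0.55 -1.23  2.28  1.8   0.64 -0.22] err mm 0.0 deg 0.0
[ 0.45  0.88 -1.11  2.32  2.12  1.   -0.55] err mm 0.0 deg 0.0
[ 0.43  0.98 -1.06  2.24  2.19  1.01 -0.52] err mm 0.0 deg 0.0

[ 0.33  0.98 -1.06  2.19  2.12  1.03 -0.52] err mm 0.0 deg 0.0
[ 0.34  0.98 -1.06  2.2   2.13  1.03 -0.53] err mm 0.0 deg 0.0
[ 0.32  0.9  -1.12  2.31  2.07  1.08 -0.61] err mm 0.0 deg 0.0
[ 0.61  0.88 -1.11  2.33  2.18  0.91 -0.48] err mm 0.0 deg 0.0
[ 0.65  0.87 -1.06  2.18  2.12  0.77 -0.32] err mm 0.0 deg 0.0
[ 0.58  0.95 -1.03  2.12  2.15  0.8  -0.31] err mm 0.0 deg 0.0
[ 0.5   0.98 -1.06  2.24  2.2   0.96 -0.47] err mm 0.0 deg 0.0
[ 0.34  0.99 -1.07  2.19  2.12  1.04 -0.52] err mm 0.0 deg 0.0

[ 0.49  0.81 -1.14  2.25  2.    0.91 -0.43] err mm 0.0 deg 0.0
[ 0.45  0.91 -1.09  2.19  2.08  0.94 -0.43] err mm 0.0 deg 0.0
[ 0.3   0.75 -0.78  2.2   2.19  0.71  0.58] err mm 0.0 deg 0.0
[ 0.07  0.65 -0.42  2.21  2.41  0.52  1.5 ] err mm 0.0 deg 0.0
[ 0.07  0.56 -0.42  2.26  2.36  0.47  1.51] err mm 0.0 deg 0.0
[-0.0011, -0.003, 0.0327] [0.1294, -0.104, 0.0192] rows 0.5 4.2
[0.0002, 0.1636, 0.0996] [-0.0087, -0.2213, -0.0053] rows 2.8 5.6
[-0.0385, 0.26, 0.2989] [-0.0087, -0.2213, -0.0053] rows 5.7 5.6
```

>>> {"method": "apply_moves", "body": {
  "rows": [0, -0.003, 0.033, 0.13, -0.104, 0.019, -1, 0, -0.003, 0.033, 0.13, -0.104, 0.019, -1, 0, -0.003, 0.033, 0.13, -0.104, 0.019, -1, 0, -0.003, 0.033, 0.13, -0.104, 0.019, -1, 0, -0.003, 0.033, 0.13, -0.104, 0.019, -1, 0, 0.164, 0.1, -0.0087, -0.2213, -0.0053, -1, 0, 0.164, 0.1, -0.0087, -0.2213, -0.0053, -1, 0, 0.164, 0.1, -0.0087, -0.2213, -0.0053, -1, 0, 0.164, 0.1, -0.0087, -0.2213, -0.0053, -1, 0, 0.164, 0.1, -0.0087, -0.2213, -0.0053, -1, 0, 0.164, 0.1, -0.0087, -0.2213, -0.0053, -1, 0, 0.164, 0.1, -0.0087, -0.2213, -0.0053, -1, 0, 0.164, 0.1, -0.0087, -0.2213, -0.0053, -1, -0.0385, 0.26, 0.299, -0.0087, -0.2213, -0.0053, -1, -0.0385, 0.26, 0.299, -0.0087, -0.2213, -0.0053, -1, -0.0385, 0.26, 0.299, -0.0087, -0.2213, -0.0053, -1, -0.0385, 0.26, 0.299, -0.0087, -0.2213, -0.0053, -1, -0.0385, 0.26, 0.299, -0.0087, -0.2213, -0.0053, -1]
}}

```text
clock: 9.95
tool_pos: [0.5838, 0.0804, 0.0981]
eef_rot: [-0.016, 2.448, 0.038]
force: [0.7, 0.9, -0.3]
grip_width: 0.004
finger_force: 0.0
```

```bash
python3 - <<'E'
from h import *
st();F=fist;go([(F(180),U)]+[(F(a),U) for a in range(176,145,-3)]+[(F(150),U),(F(151,.105,back=.05),U),(F(215,.105,back=.05),U),(F(250,.095,back=.04),U)])
E
```

```text
t 9.95 p [0.5838 0.0804 0.0981] r [-0.016  2.448  0.038] j [ 0.45  0.89 -1.11  2.32  2.12  1.   -0.55] F [ 0.7  0.9 -0.3] g 0.004 0.0
[-0.011, -0.0043, 0.0829] [0.0014, -0.0015, 0.0005] rows 1.2 0.1
[-0.011, 0.005, 0.0831] [0.0014, -0.0015, 0.0005] rows 1.2 0.1
[-0.0114, 0.012, 0.0834] [0.0014, -0.0015, 0.0005] rows 1.2 0.1
[-0.0122, 0.0189, 0.0837] [0.0014, -0.0015, 0.0005] rows 1.2 0.1
[-0.0133, 0.0258, 0.0842] [0.0014, -0.0015, 0.0005] rows 1.3 0.1
[-0.0147, 0.0326, 0.0849] [0.0014, -0.0015, 0.0005] rows 1.3 0.1
[-0.0165, 0.0393, 0.0856] [0.0014, -0.0015, 0.0005] rows 1.4 0.1
[-0.0186, 0.0459, 0.0865] [0.0014, -0.0015, 0.0005] rows 1.4 0.1
[-0.021, 0.0524, 0.0874] [0.0014, -0.0015, 0.0005] rows 1.5 0.1
[-0.0237, 0.0587, 0.0885] [0.0014, -0.0015, 0.0005] rows 1.6 0.1
[-0.0268, 0.0649, 0.0897] [0.0014, -0.0015, 0.0005] rows 1.6 0.1
[-0.0301, 0.0709, 0.091] [0.0014, -0.0015, 0.0005] rows 1.7 0.1
[-0.0257, 0.0628, 0.0893] [0.0014, -0.0015, 0.0005] rows 1.6 0.1
[0.0106, 0.0803, -0.0067] [0.0014, -0.0015, 0.0005] rows 1.2 0.1
[-0.0043, -0.1045, -0.0042] [0.0014, -0.0015, 0.0005] rows 1.5 0.1
[-0.0898, -0.1505, 0.0423] [0.0014, -0.0015, 0.0005] rows 2.6 0.1
```

>>> {"method": "apply_moves", "body": {
  "rows": [-0.011, -0.004, 0.05, 0, 0, 0, -1, -0.011, -0.004, 0.083, 0, 0, 0, -1, -0.011, 0.005, 0.083, 0, 0, 0, -1, -0.0114, 0.012, 0.0834, 0, 0, 0, -1, -0.0122, 0.019, 0.0837, 0, 0, 0, -1, -0.0133, 0.026, 0.0842, 0, 0, 0, -1, -0.0147, 0.0326, 0.0849, 0, 0, 0, -1, -0.0165, 0.0393, 0.0856, 0, 0, 0, -1, -0.0186, 0.046, 0.0865, 0, 0, 0, -1, -0.021, 0.0524, 0.0874, 0, 0, 0, -1, -0.0237, 0.0587, 0.0885, 0, 0, 0, -1, -0.0268, 0.065, 0.0897, 0, 0, 0, -1, -0.03, 0.071, 0.091, 0, 0, 0, -1, -0.03, 0.071, 0.091, 0, 0, 0, -1]
}}

```text
clock: 11.12
tool_pos: [0.6321, 0.1218, 0.0714]
eef_rot: [-0.013, 2.444, 0.035]
force: [0.1, -1.6, 0.5]
grip_width: 0.005
finger_force: 0.8
```

>>> {"method": "apply_moves", "body": {
  "rows": [0.0044, -0.008, -0.002, 0, 0, 0, -1, 0.0406, -0.004, -0.098, 0, 0, 0, -1, 0.0406, -0.004, -0.098, 0, 0, 0, -1, 0.0406, -0.004, -0.098, 0, 0, 0, -1, 0.026, -0.1755, -0.105, 0, 0, 0, -1, 0.026, -0.1755, -0.105, 0, 0, 0, -1, 0.026, -0.1755, -0.105, 0, 0, 0, -1, 0.026, -0.1755, -0.105, 0, 0, 0, -1]
}}

```text
clock: 11.78
tool_pos: [0.5815, 0.0082, 0.1057]
eef_rot: [-0.004, 2.446, 0.028]
force: [-1.1, -0.0, 0.7]
grip_width: 0.001
finger_force: 0.0
```

```bash
python3 - <<'E'
from h import *
st();cs,cd,cw=cal("scene"),cal("side"),cal("wrist")
ims=[snapshot(n)[:,:,::-1] for n in("scene","side","wrist")]
F=fist
for n,i in zip(("scene","side","wrist"),ims):cv2.imwrite(f"pics/{n}3.png",i)
a,b,w=ims
C=np.zeros((600,800,3),np.uint8);C[:300,:400]=cv2.resize(a[170:290,125:285],(400,300),interpolation=3);C[:300,400:]=cv2.resize(b[110:230,230:390],(400,300),interpolation=3)
C[300:,:400]=cv2.resize(w,(400,300))
cv2.imwrite("pics/z3.png",C)
for th in(80,85,90,95):
    t=tabs(M,np.deg2rad(th));print(th,((proj(cs,t)-[125,170])*2.5).round(0).tolist(),((proj(cd,t)-[230,110])*2.5+[400,0]).round(0).tolist())
go([(F(250,.095,back=.04),U),(F(250),U)])
E
```

```text
t 11.78 p [0.5815 0.0082 0.1057] r [-0.004  2.446  0.028] j [ 0.63  0.86 -1.11  2.34  2.17  0.89 -0.47] F [-1.1 -0.   0.7] g 0.001 0.0
80 [[211.0, 268.0], [300.0, 185.0], [211.0, 101.0], [117.0, 177.0]] [[521.0, 156.0], [535.0, 240.0], [643.0, 207.0], [622.0, 123.0]]
85 [[219.0, 268.0], [299.0, 178.0], [203.0, 101.0], [117.0, 184.0]] [[518.0, 161.0], [541.0, 242.0], [647.0, 202.0], [616.0, 122.0]]
90 [[227.0, 267.0], [298.0, 171.0], [196.0, 101.0], [118.0, 192.0]] [[514.0, 166.0], [547.0, 244.0], [650.0, 196.0], [611.0, 120.0]]
95 [[235.0, 266.0], [296.0, 164.0], [188.0, 102.0], [120.0, 199.0]] [[512.0, 171.0], [553.0, 245.0], [652.0, 190.0], [605.0, 119.0]]
[-0.0827, -0.0425, 0.0601] [0.0012, 0.0, 0.0001] rows 1.6 0.0
[-0.0899, -0.019, 0.1297] [0.0012, 0.0, 0.0001] rows 2.3 0.0
```

View pics/z3.png

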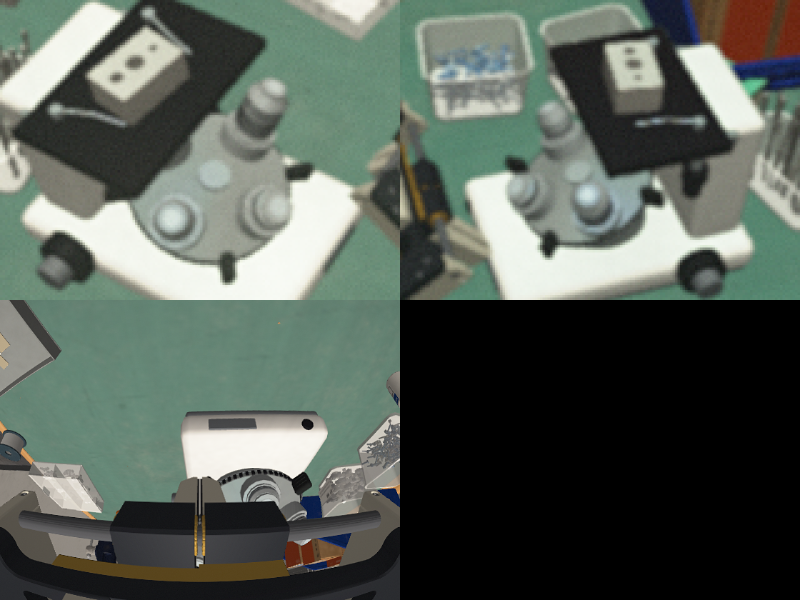

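```bash
python3 - <<'E'
from h import *
F=fist
A=[(F(244,.1,back=.04),U),(F(244,.084),U)]+[(F(a,.081),U) for a in range(240,180,-4)]
go(A);print();go([(F(a,.081),U) for a in list(range(180,160,-4))+list(range(160,144,-2))],(F(184,.081),U))
E
```

```text
[-0.0649, -0.0441, 0.0536] [0.0012, 0.0, 0.0001] rows 1.4 0.0
[-0.0751, -0.02, 0.1243] [0.0012, 0.0, 0.0001] rows 2.1 0.0
[-0.0691, -0.0113, 0.1223] [0.0012, 0.0, 0.0001] rows 2.0 0.0
[-0.0614, -0.0065, 0.1196] [0.0012, 0.0, 0.0001] rows 1.9 0.0
[-0.0541, -0.0012, 0.117] [0.0012, 0.0, 0.0001] rows 1.9 0.0
[-0.0471, 0.0046, 0.1145] [0.0012, 0.0, 0.0001] rows 1.8 0.0
[-0.0405, 0.011, 0.1122] [0.0012, 0.0, 0.0001] rows 1.7 0.0
[-0.0344, 0.0178, 0.1101] [0.0012, 0.0, 0.0001] rows 1.7 0.0
[-0.0287, 0.025, 0.1081] [0.0012, 0.0, 0.0001] rows 1.6 0.0
[-0.0235, 0.0327, 0.1064] [0.0012, 0.0, 0.0001] rows 1.6 0.0
[-0.0188, 0.0407, 0.1048] [0.0012, 0.0, 0.0001] rows 1.6 0.0
[-0.0147, 0.0491, 0.1034] [0.0012, 0.0, 0.0001] rows 1.7 0.0
[-0.0111, 0.0577, 0.1022] [0.0012, 0.0, 0.0001] rows 1.7 0.0
[-0.008, 0.0666, 0.1013] [0.0012, 0.0, 0.0001] rows 1.7 0.0
[-0.0056, 0.0756, 0.1005] [0.0012, 0.0, 0.0001] rows 1.8 0.0
[-0.0038, 0.0849, 0.1] [0.0012, 0.0, 0.0001] rows 1.9 0.0
[-0.0026, 0.0942, 0.0997] [0.0012, 0.0, 0.0001] rows 2.0 0.0

[0.0006, 0.0094, -0.0001] [0.0, 0.0, 0.0] rows 0.1 0.0
[0.0006, 0.0188, -0.0] [0.0, 0.0, 0.0] rows 0.3 0.0
[-0.0, 0.0282, 0.0003] [0.0, 0.0, 0.0] rows 0.4 0.0
[-0.0012, 0.0375, 0.0009] [0.0, 0.0, 0.0] rows 0.5 0.0
[-0.0031, 0.0468, 0.0017] [0.0, 0.0, 0.0] rows 0.7 0.0
[-0.0055, 0.0558, 0.0027] [0.0, 0.0, 0.0] rows 0.8 0.0
[-0.007, 0.0602, 0.0032] [0.0, 0.0, 0.0] rows 0.9 0.0
[-0.0086, 0.0646, 0.0039] [0.0, 0.0, 0.0] rows 0.9 0.0
[-0.0103, 0.069, 0.0046] [0.0, 0.0, 0.0] rows 1.0 0.0
[-0.0122, 0.0732, 0.0053] [0.0, 0.0, 0.0] rows 1.1 0.0
[-0.0142, 0.0774, 0.0061] [0.0, 0.0, 0.0] rows 1.1 0.0
[-0.0163, 0.0815, 0.0069] [0.0, 0.0, 0.0] rows 1.2 0.0
[-0.0186, 0.0856, 0.0078] [0.0, 0.0, 0.0] rows 1.3 0.0
```

>>> {"method": "apply_moves", "body": {
  "rows": [-0.065, -0.044, 0.0536, 0, 0, 0, -1, -0.065, -0.044, 0.0536, 0, 0, 0, -1, -0.075, -0.02, 0.1243, 0, 0, 0, -1, -0.075, -0.02, 0.1243, 0, 0, 0, -1, -0.069, -0.0113, 0.1223, 0, 0, 0, -1, -0.0614, -0.0065, 0.12, 0, 0, 0, -1, -0.054, -0.0012, 0.117, 0, 0, 0, -1, -0.047, 0.0046, 0.1145, 0, 0, 0, -1, -0.0405, 0.011, 0.1122, 0, 0, 0, -1, -0.0344, 0.0178, 0.11, 0, 0, 0, -1, -0.0287, 0.025, 0.108, 0, 0, 0, -1, -0.0235, 0.0327, 0.1064, 0, 0, 0, -1, -0.0188, 0.0407, 0.1048, 0, 0, 0, -1, -0.0147, 0.049, 0.1034, 0, 0, 0, -1, -0.011, 0.0577, 0.1022, 0, 0, 0, -1, -0.008, 0.0666, 0.1013, 0, 0, 0, -1, -0.0056, 0.0756, 0.1005, 0, 0, 0, -1, -0.0038, 0.085, 0.1, 0, 0, 0, -1, -0.0026, 0.0942, 0.0997, 0, 0, 0, -1]
}}

```text
clock: 13.52
tool_pos: [0.6202, 0.073, 0.0638]
eef_rot: [-0.013, 2.443, 0.034]
force: [1.2, -2.4, -0.5]
grip_width: 0.005
finger_force: 1.2
```

>>> {"method": "apply_moves", "body": {
  "rows": [0.0006, 0.0094, 0, 0, 0, 0, -1, 0.0006, 0.0188, 0, 0, 0, 0, -1, 0, 0.0282, 0.0003, 0, 0, 0, -1, -0.0012, 0.0375, 0.0009, 0, 0, 0, -1, -0.003, 0.0468, 0.0017, 0, 0, 0, -1, -0.0055, 0.0558, 0.0027, 0, 0, 0, -1, -0.0086, 0.0646, 0.0039, 0, 0, 0, -1, -0.0122, 0.0732, 0.0053, 0, 0, 0, -1, -0.0142, 0.0774, 0.0061, 0, 0, 0, -1, -0.0163, 0.0815, 0.0069, 0, 0, 0, -1, -0.0174, 0.0836, 0.0074, 0, 0, 0, -1, -0.0174, 0.0836, 0.0074, 0, 0, 0, -1]
}}

```text
clock: 14.52
tool_pos: [0.6296, 0.125, 0.0684]
eef_rot: [-0.017, 2.444, 0.039]
force: [-0.5, -0.5, 0.0]
grip_width: 0.005
finger_force: 0.4
```

```bash
python3 - <<'E'
from h import *
st();cs,cd,cw=cal("scene"),cal("side"),cal("wrist")
a,b=[snapshot(n)[:,:,::-1] for n in("scene","side")]
C=np.zeros((300,800,3),np.uint8);C[:300,:400]=cv2.resize(a[170:290,125:285],(400,300),interpolation=3);C[:300,400:]=cv2.resize(b[110:230,230:390],(400,300),interpolation=3)
cv2.imwrite("pics/z4.png",C)
for th in(-4,0,4,8):
    t=tabs(M,np.deg2rad(th));print(th,((proj(cs,t)-[125,170])*2.5).round(0).tolist(),((proj(cd,t)-[230,110])*2.5+[400,0]).round(0).tolist())
print((proj(cs,fr+.05*fd)-[125,170])*2.5,(proj(cd,fr+.05*fd)-[230,110])*2.5+[400,0])
F=fist;go([(F(151,.085),U),(F(151,.105,back=.05),U),(fr+.09*fd+.03*np.array([-.766,0,-.642]),U),(fr+.09*fd,U)])
E
```

```text
t 14.52 p [0.6296 0.125  0.0684] r [-0.017  2.444  0.039] j [ 0.34  0.99 -1.08  2.19  2.12  1.04 -0.52] F [-0.5 -0.5  0. ] g 0.005 0.4
-4 [[117.0, 186.0], [221.0, 268.0], [299.0, 177.0], [202.0, 101.0]] [[615.0, 121.0], [517.0, 162.0], [542.0, 243.0], [647.0, 201.0]]
0 [[118.0, 192.0], [227.0, 267.0], [298.0, 171.0], [196.0, 101.0]] [[611.0, 120.0], [514.0, 166.0], [547.0, 244.0], [650.0, 196.0]]
4 [[119.0, 198.0], [234.0, 266.0], [297.0, 165.0], [190.0, 102.0]] [[606.0, 119.0], [512.0, 170.0], [552.0, 245.0], [652.0, 192.0]]
8 [[121.0, 204.0], [240.0, 264.0], [295.0, 160.0], [184.0, 103.0]] [[601.0, 119.0], [510.0, 174.0], [557.0, 246.0], [653.0, 187.0]]
[[298.21035194 198.47243458]] [[491.11971066 171.87136555]]
[0.0094, -0.0066, -0.0026] [0.0017, 0.0, 0.0006] rows 0.2 0.0
[0.0373, 0.0092, -0.0958] [0.0017, 0.0, 0.0006] rows 1.5 0.0
[0.0098, -0.0728, -0.1747] [0.0017, 0.0, 0.0006] rows 2.7 0.0
[-0.0402, -0.0729, -0.1747] [0.0017, 0.0, 0.0006] rows 2.8 0.0
```

View pics/z4.png

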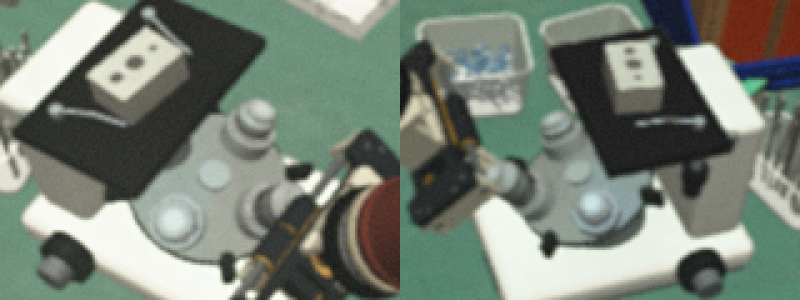

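```bash
python3 - <<'E'
from h import *
s=arm.sense();F=fist
n=np.array([-.766,0,-.642])
L=[(F(151,.085),U,1),(F(151,.105,back=.085),U,4),(fr+.08*fd+.02*n,U,4),(fr+.08*fd,U,3)]
q=sim(s['joints'],s['tool_pos'],R.from_rotvec(s['eef_rot']),L);go([l[:2] for l in L])
E
```

```text
[ 0.34  0.99 -1.08  2.21  2.13  1.06 -0.53] err mm 0.0 deg 0.0
[ 0.34  0.83 -1.18  2.35  2.    1.07 -0.61] err mm 0.0 deg 0.0
[ 0.5   0.79 -1.19  2.32  2.    0.95 -0.48] err mm 0.0 deg 0.0
[ 0.51  0.77 -1.18  2.27  1.95  0.9  -0.41] err mm 0.0 deg 0.0
[0.0094, -0.0066, -0.0026] [0.0017, 0.0, 0.0006] rows 0.2 0.0
[0.0373, 0.0095, -0.1542] [0.0017, 0.0, 0.0006] rows 2.3 0.0
[-0.0069, -0.0729, -0.158] [0.0017, 0.0, 0.0006] rows 2.5 0.0
[-0.0402, -0.073, -0.158] [0.0017, 0.0, 0.0006] rows 2.6 0.0
```

>>> {"method": "apply_moves", "body": {
  "rows": [0.0094, -0.0066, -0.0026, 0.0017, 0, 0.0006, -1, 0.0373, 0, -0.08, 0.0017, 0, 0.0006, -1, 0.0373, 0.005, -0.154, 0.0017, 0, 0.0006, -1, 0.0373, 0.005, -0.154, 0.0017, 0, 0.0006, -1, -0.007, -0.073, -0.158, 0.0017, 0, 0.0006, 1, -0.007, -0.073, -0.158, 0.0017, 0, 0.0006, 1, -0.04, -0.073, -0.158, 0.0017, 0, 0.0006, 1, -0.04, -0.073, -0.158, 0.0017, 0, 0.0006, 1, -0.04, -0.073, -0.158, 0.0017, 0, 0.0006, 1, -0.04, -0.073, -0.158, 0.0017, 0, 0.0006, 1, -0.04, -0.073, -0.158, 0.0017, 0, 0.0006, 1]
}}

```text
clock: 15.53
tool_pos: [0.5872, 0.0774, 0.1544]
eef_rot: [-0.012, 2.445, 0.031]
force: [-0.5, 0.6, -0.1]
grip_width: 0.456
finger_force: 0.0
```

```bash
python3 - <<'E'
from h import *
st();c=cal("wrist");w=snapshot("wrist")[:,:,::-1]
a,b=[snapshot(n)[:,:,::-1] for n in("scene","side")]
cs,cd=cal("scene"),cal("side")
C=np.zeros((420,800,3),np.uint8);C[:,:400]=cv2.resize(w[210:420,180:380],(400,420));
t=fr+.05*fd
for j,(im,k) in enumerate(((a,cs),(b,cd))):
    u,v=proj(k,fr+.03*fd)[0].astype(int);im=im.copy()
    crop=cv2.resize(im[v-26:v+26,u-50:u+50],(400,208),interpolation=3)
    for d in(0,.05):
        x,y=(proj(k,fr+d*fd)[0]-[u-50,v-26])*4;cv2.circle(crop,(int(x),int(y)),3,(0,0,255),-1)
    C[j*210:j*210+208,400:]=crop
    print(u,v)
for d in(0,.05):
    x,y=(proj(c,fr+d*fd)[0]-[180,210])*2;cv2.circle(C,(int(x),int(y)),3,(0,0,255),-1);print(x,y)
cv2.imwrite("pics/z5.png",C);go([(fr+.007*fd,U)])
E
```

```text
t 15.53 p [0.5872 0.0774 0.1544] r [-0.012  2.445  0.031] j [ 0.51  0.77 -1.18  2.27  1.95  0.91 -0.42] F [-0.5  0.6 -0.1] g 0.456 0.0
239 251
271 182
197.52874990024623 21.338073302107375
196.908606570855 68.26557269677818
[-0.0017, 0.0016, 0.1211] [-0.0008, -0.0003, 0.0] rows 1.7 0.0
```

View pics/z5.png

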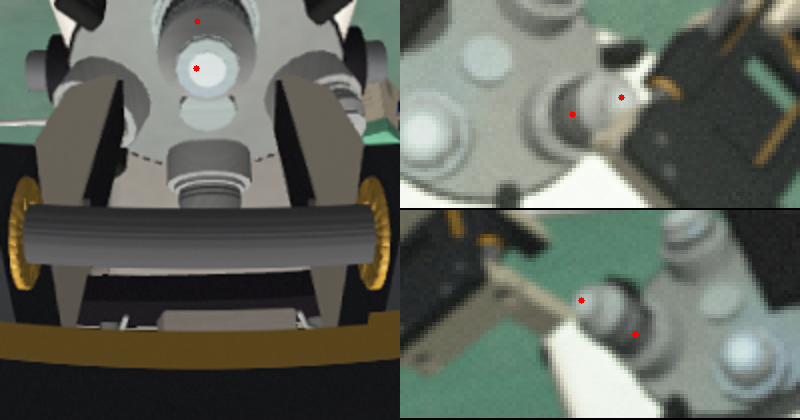

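```bash
python3 - <<'E'
from h import *
c=cal("wrist");t=fr+.05*fd
d=ray(c,180+208/2,210+74/2);k=((t-c['position'])@fd)/(d@fd);P=c['position']+k*d
print("delta world",(P-t).round(4),"tool",U.inv().apply(P-t).round(4),k)
f2=fr+(P-t);print(f2)
s=arm.sense()
go([(f2+.03*fd,U),(f2+.007*fd,U)])
E
```

```text
delta world [0.0018 0.0034 0.0016] tool [-0.0024  0.0034  0.    ] 0.21178899562760492
[0.64129634 0.08364985 0.09585944]
[-0.0057, 0.0072, 0.0828] [-0.0008, -0.0003, 0.0] rows 1.2 0.0
[-0.0057, 0.0073, 0.1211] [-0.0008, -0.0003, 0.0] rows 1.7 0.0
```

>>> {"method": "apply_moves", "body": {
  "rows": [-0.0057, 0.0073, 0, 0, 0, 0, 1, -0.0057, 0.0073, 0, 0, 0, 0, 1, -0.0057, 0.0073, 0, 0, 0, 0, 1, -0.0057, 0.0073, 0, 0, 0, 0, 1, -0.0057, 0.0073, 0.05, 0, 0, 0, 1, -0.0057, 0.0073, 0.09, 0, 0, 0, 1, -0.0057, 0.0073, 0.12, 0, 0, 0, 1, -0.0057, 0.0073, 0.12, 0, 0, 0, 1, -0.0057, 0.0073, 0.12, 0, 0, 0, -1, -0.0057, 0.0073, 0.12, 0, 0, 0, -1, -0.0057, 0.0073, 0.12, 0, 0, 0, -1, -0.0057, 0.0073, 0.12, 0, 0, 0, -1, -0.0057, 0.0073, 0.12, 0, 0, 0, -1, -0.0057, 0.0073, 0.12, 0, 0, 0, -1, -0.0057, 0.0073, 0.12, 0, 0, 0, -1, -0.0057, 0.0073, 0.12, 0, 0, 0, -1, -0.0057, 0.0073, 0.12, 0, 0, 0, -1],
  "force": 15
}}

```text
clock: 17.1
tool_pos: [0.6372, 0.0826, 0.1026]
eef_rot: [-0.009, 2.443, 0.029]
force: [0.8, 0.7, 0.6]
grip_width: 0.406
finger_force: 0.0
```

>>> {"method": "apply_moves", "body": {
  "rows": [0, 0, 0, 0, 0, 0, -1, 0, 0, 0, 0, 0, 0, -1, 0, 0, 0, 0, 0, 0, -1, 0, 0, 0, 0, 0, 0, -1],
  "force": 20
}}

```text
clock: 17.43
tool_pos: [0.6372, 0.0821, 0.1026]
eef_rot: [-0.008, 2.443, 0.028]
force: [-0.8, -2.2, 1.6]
grip_width: 0.363
finger_force: 20.0
```

>>> {"method": "apply_moves", "body": {
  "rows": [0, 0, -0.0005, 0, 0, -0.0278, -1, 0, 0, -0.0009, 0, 0, -0.0556, -1, 0, 0, -0.0014, 0, 0, -0.0833, -1, 0, 0, -0.0019, 0, 0, -0.1111, -1, 0, 0, -0.0023, 0, 0, -0.1389, -1, 0, 0, -0.0028, 0, 0, -0.1667, -1]
}}

```text
clock: 17.93
tool_pos: [0.6359, 0.0835, 0.1034]
eef_rot: [-0.65, 2.367, -0.202]
force: [1.0, 0.5, -1.5]
grip_width: 0.364
finger_force: 20.0
```

```bash
python3 -c "
from h import *
st();s=arm.sense();print(s['wrist_torque'].round(2), U.inv().apply(s['force']).round(1),(R.from_rotvec(s['eef_rot'])).inv().apply(s['tool_pos']-fr).round(4))"
```

```text
t 17.93 p [0.6359 0.0835 0.1034] r [-0.65   2.367 -0.202] j [ 0.4   0.84 -0.98  2.18  2.1   0.84  0.04] F [ 1.   0.5 -1.5] g 0.364 20.0
[0.11 0.6  0.07] [0.2 0.5 1.8] [-0.0045  0.0014 -0.0093]
```

>>> {"method": "apply_moves", "body": {
  "rows": [0, 0, -0.0005, 0, 0, -0.0306, -1, 0, 0, -0.001, 0, 0, -0.0611, -1, 0, 0, -0.0015, 0, 0, -0.0917, -1, 0, 0, -0.002, 0, 0, -0.1222, -1, 0, 0, -0.0025, 0, 0, -0.1528, -1, 0, 0, -0.0031, 0, 0, -0.1833, -1, 0, 0, -0.0036, 0, 0, -0.2139, -1, 0, 0, -0.0041, 0, 0, -0.2444, -1, 0, 0, -0.0046, 0, 0, -0.275, -1, 0, 0, -0.0051, 0, 0, -0.3056, -1, 0, 0, -0.0056, 0, 0, -0.3361, -1, 0, 0, -0.0061, 0, 0, -0.3667, -1, 0, 0, -0.0066, 0, 0, -0.3972, -1, 0, 0, -0.0071, 0, 0, -0.4278, -1, 0, 0, -0.0076, 0, 0, -0.4583, -1, 0, 0, -0.0081, 0, 0, -0.4889, -1, 0, 0, -0.0087, 0, 0, -0.5194, -1, 0, 0, -0.0092, 0, 0, -0.55, -1, 0, 0, -0.0097, 0, 0, -0.5806, -1, 0, 0, -0.0102, 0, 0, -0.6111, -1]
}}

```text
clock: 19.6
tool_pos: [0.6284, 0.0835, 0.1053]
eef_rot: [-2.582, 0.919, -0.911]
force: [-1.9, -0.5, -4.9]
grip_width: 0.361
finger_force: 20.0
```

```bash
python3 -c "
from h import *
st();s=arm.sense();r=R.from_rotvec(s['eef_rot']);print(s['wrist_torque'].round(2), r.inv().apply(s['force']).round(1),r.inv().apply(s['tool_pos']-fr).round(4),np.rad2deg((U.inv()*r).as_rotvec()))"
```

```text
t 19.6 p [0.6284 0.0835 0.1053] r [-2.582  0.919 -0.911] j [ 0.08  0.65 -0.44  2.2   2.36  0.52  1.54] F [-1.9 -0.5 -4.9] g 0.361 20.0
[ 0.02  1.73 -0.02] [-3.1  3.4  2.5] [-0.0036 -0.0018 -0.0155] [  -0.64409551    0.27613379 -140.23646223]
```

>>> {"method": "apply_moves", "body": {
  "rows": [0, 0, -0.004, 0, 0, 0, -1, 0, 0, -0.008, 0, 0, 0, -1, 0, 0, -0.012, 0, 0, 0, -1, 0, 0, -0.016, 0, 0, 0, -1]
}}

```text
clock: 19.93
tool_pos: [0.6267, 0.0828, 0.1168]
eef_rot: [-2.57, 0.926, -0.926]
force: [0.5, 0.2, -1.5]
grip_width: 0.361
finger_force: 20.0
```

```bash
python3 -c "
from h import *
st();s=arm.sense();r=R.from_rotvec(s['eef_rot']);print(s['wrist_torque'].round(2), r.inv().apply(s['force']).round(1),r.inv().apply(s['tool_pos']-fr).round(4))"
```

```text
t 19.93 p [0.6267 0.0828 0.1168] r [-2.57   0.926 -0.926] j [ 0.08  0.63 -0.45  2.21  2.35  0.51  1.54] F [ 0.5  0.2 -1.5] g 0.361 20.0
[ 0.04  0.8  -0.03] [-0.6  0.3  1.5] [ 0.0016 -0.0055 -0.0254]
```

>>> {"method": "apply_moves", "body": {
  "rows": [0, 0, -0.012, 0, 0, 0, -1, 0, 0, -0.03, 0, 0, 0, -1, 0, 0, -0.06, 0, 0, 0, -1, 0, 0, -0.08, 0, 0, 0, -1, 0, 0, -0.08, 0, 0, 0, -1]
}}

```text
clock: 20.35
tool_pos: [0.5947, 0.0812, 0.1558]
eef_rot: [-2.57, 0.924, -0.93]
force: [-0.1, -0.9, -0.7]
grip_width: 0.361
finger_force: 20.0
```

```bash
python3 - <<'E'
from h import *
st();s=arm.sense();c=cal("wrist");w=snapshot("wrist")[:,:,::-1];b=snapshot("side")[:,:,::-1]
C=np.zeros((420,800,3),np.uint8);C[:,:400]=cv2.resize(w[210:420,180:380],(400,420));C[:,400:]=cv2.resize(b[100:310,180:380],(400,420),interpolation=3)
cv2.imwrite("pics/z6.png",C)
P=np.array([.50,-.06,.24])
q=s['joints'];o=R.from_rotvec(s['eef_rot'])
for yr in((0,-1,0),(0,1,0),(1,0,0),(-1,0,0)):
    D=ori(0,0,-1,yr);print(yr,np.rad2deg(np.linalg.norm((o.inv()*D).as_rotvec())))
    sim(q,s['tool_pos'],o,[(P,o,6),(P,D,26),(np.array([.475,-.215,.15]),D,8),(np.array([.475,-.215,.025]),D,6)])
E
```

```text
t 20.35 p [0.5947 0.0812 0.1558] r [-2.57   0.924 -0.93 ] j [ 0.07  0.51 -0.43  2.26  2.29  0.46  1.56] F [-0.1 -0.9 -0.7] g 0.361 20.0
(0, -1, 0) 55.864892398346846
[ 0.73  0.23 -0.69  2.37  2.69  0.13  1.45] err mm 0.0 deg 0.0
[-1.38  1.15  1.32  2.1   1.78  0.01  2.8 ] err mm 225.3 deg 73.4
[-0.84  0.82  1.32  2.02  2.1   0.01  2.84] err mm 243.5 deg 64.3
[-0.59  0.81  1.32  2.09  2.17  0.01  2.84] err mm 317.2 deg 60.8
(0, 1, 0) 142.96653365429492
[ 0.73  0.23 -0.69  2.37  2.69  0.13  1.45] err mm 0.0 deg 0.0
[-0.12  0.37  0.28  1.81 -0.12  0.97  1.78] err mm 0.0 deg 0.0
[ 0.21  0.51  0.26  1.89 -0.18  0.77  2.14] err mm 0.0 deg 0.0
[ 0.27  0.71  0.18  1.98 -0.26  0.47  2.21] err mm 0.0 deg 0.0
(1, 0, 0) 132.82300058088953
[ 0.73  0.23 -0.69  2.37  2.69  0.13  1.45] err mm 0.0 deg 0.0
[ 1.55  1.8  -1.34  2.12  4.5   0.01  1.52] err mm 192.6 deg 116.8
[ 1.62  0.96 -1.34  2.16  4.5   0.01  2.04] err mm 108.5 deg 68.3
[ 1.61  1.1  -1.34  2.08  4.5   0.01  2.23] err mm 227.6 deg 71.6
(-1, 0, 0) 63.73022447504599
[ 0.73  0.23 -0.69  2.37  2.69  0.13  1.45] err mm 0.0 deg 0.0
[ 0.6   0.45 -0.76  1.79  0.36  1.04  2.84] err mm 0.0 deg 0.0
[ 0.99  0.69 -0.98  1.86  0.69  0.98  2.84] err mm 0.0 deg 0.0
[ 0.88  0.85 -0.81  1.96  0.91  0.75  2.66] err mm 0.0 deg 0.0
```

View pics/z6.png

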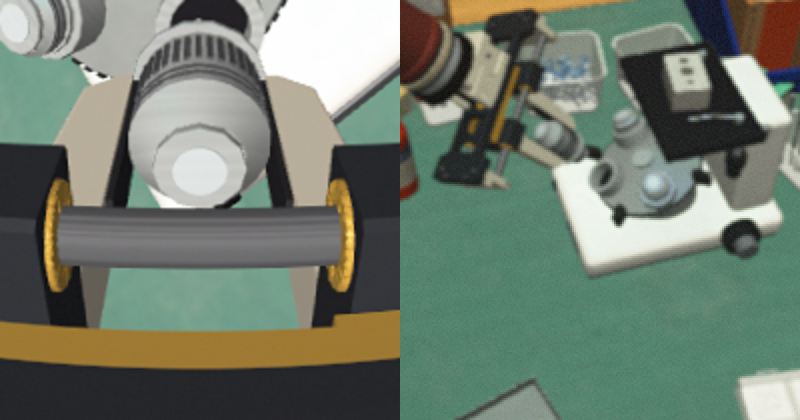

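```bash
python3 - <<'E'
from h import *
s=arm.sense();q0=s['joints'];o=R.from_rotvec(s['eef_rot']);p=s['tool_pos']
A=ori(.3,-.4,-.87,(0,1,0));T=np.array([.475,-.215,.15]);T2=np.array([.475,-.215,.025])
for yaw in(0,-40,-80):
    Z=R.from_euler('z',yaw,degrees=True);D=ori(0,0,-1,(0,1,0))*Z
    print(yaw);L=[(p+[0,0,.03],U*Z,20),(np.array([.56,.02,.22]),U*Z,4),(np.array([.56,-.08,.26]),A*Z,8),(np.array([.56,-.08,.26]),D,8),(T,D,8),(T2,D,6)]
    sim(q0,p,o,L);go([l[:2] for l in L])
E
```

```text
0
[ 0.42  0.59 -0.96  2.22  1.91  0.66 -0.42] err mm 0.0 deg 0.0
[ 0.63  0.44 -0.98  2.28  1.88  0.47 -0.33] err mm 0.0 deg 0.0
[ 0.41  0.43 -0.78  1.92  1.    0.99  0.59] err mm 0.0 deg 0.0
[ 0.67  0.6  -0.96  1.6   0.51  1.22  1.19] err mm 0.0 deg 0.0
[ 0.95  0.66 -0.91  1.86  0.64  0.94  1.32] err mm 0.0 deg 0.0
[ 0.84  0.82 -0.73  1.96  0.86  0.7   1.14] err mm 0.0 deg 0.0
[0.0241, -0.0214, -0.0382] [-0.002, -0.0012, 0.7774] rows 0.7 19.5
[0.0829, 0.0591, -0.1245] [-0.002, -0.0012, 0.7774] rows 2.3 19.5
[0.2223, 0.158, -0.1793] [-0.0794, 0.2132, 0.7294] rows 4.7 19.2
[0.2223, 0.158, -0.1793] [-0.2672, 0.107, 0.7399] rows 4.7 20.0
[0.1946, 0.4769, -0.1358] [-0.2672, 0.107, 0.7399] rows 7.7 20.0
[0.094, 0.5662, 0.0233] [-0.2672, 0.107, 0.7399] rows 8.3 20.0
-40
[ 0.34  0.53 -0.82  2.22  1.95  0.56  0.21] err mm 0.0 deg 0.0
[ 0.52  0.39 -0.81  2.28  1.96  0.38  0.28] err mm 0.0 deg 0.0
[ 0.28  0.38 -0.58  1.92  0.93  0.91  1.35] err mm 0.0 deg 0.0
[ 0.58  0.54 -0.77  1.6   0.4   1.17  1.99] err mm 0.0 deg 0.0
[ 0.85  0.59 -0.72  1.87  0.5   0.87  2.15] err mm 0.0 deg 0.0
[ 0.74  0.7
[... 519 characters left out ...]
   0.35 -0.64  2.28  2.06  0.3   0.86] err mm 0.0 deg 0.0
[ 0.14  0.36 -0.39  1.92  0.86  0.85  2.11] err mm 0.0 deg 0.0
[ 0.48  0.5  -0.59  1.6   0.3   1.13  2.79] err mm 0.0 deg 0.0
[ 0.86  0.6  -0.73  1.87  0.51  0.88  2.84] err mm 0.0 deg 0.0
[ 0.75  0.77 -0.57  1.97  0.71  0.61  2.67] err mm 0.0 deg 0.0
[0.0241, -0.0214, -0.0382] [-0.0007, -0.0018, 0.3329] rows 0.7 8.4
[0.0829, 0.0591, -0.1245] [-0.0007, -0.0018, 0.3329] rows 2.3 8.4
[0.2223, 0.158, -0.1793] [-0.1619, 0.0918, 0.301] rows 4.7 8.9
[0.2223, 0.158, -0.1793] [-0.222, -0.0728, 0.3212] rows 4.7 10.0
[0.1946, 0.4769, -0.1358] [-0.222, -0.0728, 0.3212] rows 7.7 10.0
[0.094, 0.5662, 0.0233] [-0.222, -0.0728, 0.3212] rows 8.3 10.0
```

>>> {"method": "apply_moves", "body": {
  "rows": [0.024, -0.0214, -0.038, -0.002, -0.001, 0.777, -1, 0.024, -0.0214, -0.038, -0.002, -0.001, 0.777, -1, 0.024, -0.0214, -0.038, -0.002, -0.001, 0.777, -1, 0.024, -0.0214, -0.038, -0.002, -0.001, 0.777, -1, 0.024, -0.0214, -0.038, -0.002, -0.001, 0.777, -1, 0.024, -0.0214, -0.038, -0.002, -0.001, 0.777, -1, 0.024, -0.0214, -0.038, -0.002, -0.001, 0.777, -1, 0.024, -0.0214, -0.038, -0.002, -0.001, 0.777, -1, 0.024, -0.0214, -0.038, -0.002, -0.001, 0.777, -1, 0.024, -0.0214, -0.038, -0.002, -0.001, 0.777, -1, 0.024, -0.0214, -0.038, -0.002, -0.001, 0.777, -1, 0.024, -0.0214, -0.038, -0.002, -0.001, 0.777, -1, 0.024, -0.0214, -0.038, -0.002, -0.001, 0.777, -1, 0.024, -0.0214, -0.038, -0.002, -0.001, 0.777, -1, 0.024, -0.0214, -0.038, -0.002, -0.001, 0.777, -1, 0.024, -0.0214, -0.038, -0.002, -0.001, 0.777, -1, 0.024, -0.0214, -0.038, -0.002, -0.001, 0.777, -1, 0.024, -0.0214, -0.038, -0.002, -0.001, 0.777, -1, 0.024, -0.0214, -0.038, -0.002, -0.001, 0.777, -1, 0.024, -0.0214, -0.038, -0.002, -0.001, 0.777, -1],
  "force": 35
}}

```text
clock: 22.12
tool_pos: [0.5958, 0.0801, 0.1819]
eef_rot: [-0.004, 2.447, 0.034]
force: [0.4, -0.3, -2.1]
grip_width: 0.359
finger_force: 35.0
```

```bash
python3 - <<'E'
from h import *
st();A=ori(.3,-.4,-.87,(0,1,0));D=ori(0,0,-1,(0,1,0));P=np.array([.56,-.08,.26])
go([(np.array([.56,.02,.22]),U),(P,A),(P,D)])
cd=cal("side");b=cv2.imread("pics/side0.png")
E
```

```text
t 22.12 p [0.5958 0.0801 0.1819] r [-0.004  2.447  0.034] j [ 0.42  0.59 -0.96  2.22  1.9   0.66 -0.43] F [ 0.4 -0.3 -2.1] g 0.359 35.0
[0.0047, -0.0979, -0.0895] [-0.0005, -0.0011, -0.0019] rows 1.9 0.1
[-0.0389, -0.2629, -0.145] [0.1375, 0.1136, -0.024] rows 4.4 4.5
[-0.0389, -0.2629, -0.145] [0.0085, 0.2209, 0.001] rows 4.4 5.6
```

>>> {"method": "apply_moves", "body": {
  "rows": [0.005, -0.098, -0.09, 0, 0, 0, -1, 0.005, -0.098, -0.09, 0, 0, 0, -1, 0.005, -0.098, -0.09, 0, 0, 0, -1, -0.039, -0.263, -0.145, 0.1375, 0.1136, -0.024, -1, -0.039, -0.263, -0.145, 0.1375, 0.1136, -0.024, -1, -0.039, -0.263, -0.145, 0.1375, 0.1136, -0.024, -1, -0.039, -0.263, -0.145, 0.1375, 0.1136, -0.024, -1, -0.039, -0.263, -0.145, 0.1375, 0.1136, -0.024, -1, -0.039, -0.263, -0.145, 0.1375, 0.1136, -0.024, -1, -0.039, -0.263, -0.145, 0.0085, 0.2209, 0.001, -1, -0.039, -0.263, -0.145, 0.0085, 0.2209, 0.001, -1, -0.039, -0.263, -0.145, 0.0085, 0.2209, 0.001, -1, -0.039, -0.263, -0.145, 0.0085, 0.2209, 0.001, -1, -0.039, -0.263, -0.145, 0.0085, 0.2209, 0.001, -1, -0.039, -0.263, -0.145, 0.0085, 0.2209, 0.001, -1, -0.039, -0.263, -0.145, 0.0085, 0.2209, 0.001, -1]
}}

```text
clock: 23.45
tool_pos: [0.5603, -0.0795, 0.2601]
eef_rot: [0.009, -3.14, 0.005]
force: [0.4, -0.2, -1.6]
grip_width: 0.359
finger_force: 35.0
```

```bash
python3 - <<'E'
from h import *
st();D=ori(0,0,-1,(0,1,0))
# tray: outline from earlier corners (scene+side), mean centre
cs,cd=cal("scene"),cal("side")
for n,c in(("scene",cs),("side",cd)):
    im=snapshot(n)[:,:,::-1].copy();h=cv2.cvtColor(im,cv2.COLOR_BGR2HSV)
    u,v=proj(c,[[.475,-.215,.01]])[0].astype(int)
    m=((h[...,1]<60)).astype(np.uint8);m=cv2.morphologyEx(m,cv2.MORPH_CLOSE,np.ones((5,5)))
    k=np.zeros_like(m);k[max(0,v-65):v+65,max(0,u-65):u+65]=1
    nl,lab,st_,ce=cv2.connectedComponentsWithStats(m*k);i=1+np.argmax(st_[1:,4])
    ct=max(cv2.findContours((lab==i).astype(np.uint8),0,2)[0],key=cv2.contourArea)
    bx=cv2.approxPolyDP(cv2.convexHull(ct),6,True)[:,0].astype(float);g=onz(c,bx[:,0],bx[:,1],.017);print(n,st_[i],g[:,:2].round(3).tolist(),g.mean(0).round(3))
go([((.475,-.215,.12),D)])
E
```

```text
t 23.45 p [ 0.5603 -0.0795  0.2601] r [ 0.009 -3.14   0.005] j [ 0.69  0.61 -1.    1.59  0.54  1.24  1.17] F [ 0.4 -0.2 -1.6] g 0.359 35.0
scene [ 298  148  130  101 9391] [[0.418, -0.506], [0.325, -0.231], [0.378, -0.152], [0.51, -0.108], [0.672, -0.246], [0.719, -0.328]] [ 0.504 -0.262  0.017]
side [ 189  289  112  112 7191] [[0.387, -0.159], [0.516, -0.121], [0.577, -0.317], [0.564, -0.362], [0.384, -0.316]] [ 0.486 -0.255  0.017]
[0.1433, -0.2264, 0.2361] [-0.0013, -0.0, 0.0029] rows 5.1 0.1
```

>>> {"method": "apply_moves", "body": {
  "rows": [0.143, -0.226, 0.1, -0.0013, 0, 0.003, -1, 0.143, -0.226, 0.1, -0.0013, 0, 0.003, -1, 0.143, -0.226, 0.1, -0.0013, 0, 0.003, -1, 0.143, -0.226, 0.1, -0.0013, 0, 0.003, -1, 0.143, -0.226, 0.1, -0.0013, 0, 0.003, -1, 0.143, -0.226, 0.2, -0.0013, 0, 0.003, -1, 0.143, -0.226, 0.25, -0.0013, 0, 0.003, -1, 0.143, -0.226, 0.3, -0.0013, 0, 0.003, -1, 0.143, -0.226, 0.335, -0.0013, 0, 0.003, -1, 0.143, -0.226, 0.335, -0.0013, 0, 0.003, -1, 0.143, -0.226, 0.335, -0.0013, 0, 0.003, -1]
}}

```text
clock: 24.47
tool_pos: [0.4757, -0.2146, 0.0608]
eef_rot: [-0.0, -3.141, -0.001]
force: [-0.4, 0.2, -0.4]
grip_width: 0.357
finger_force: 35.0
```

```bash
python3 - <<'E'
from h import *
st();a=snapshot("scene")[:,:,::-1];b=snapshot("side")[:,:,::-1]
C=np.zeros((400,800,3),np.uint8);C[:,:400]=cv2.resize(a[130:270,280:420],(400,400),interpolation=3);C[:,400:]=cv2.resize(b[270:410,170:310],(400,400),interpolation=3)
cv2.imwrite("pics/z7.png",C)
E
```

```text
t 24.47 p [ 0.4757 -0.2146  0.0608] r [-0.000e+00 -3.141e+00 -1.000e-03] j [ 0.9   0.78 -0.83  1.94  0.82  0.79  1.17] F [-0.4  0.2 -0.4] g 0.357 35.0
```

View pics/z7.png

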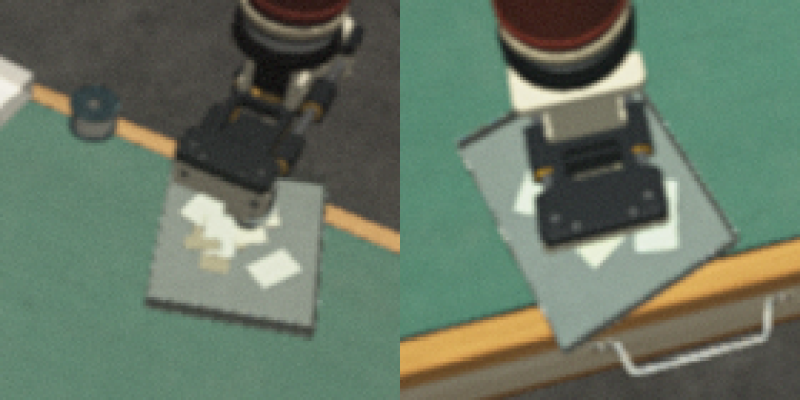

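>>> {"method": "apply_moves", "body": {
  "rows": [0, 0, 0.02, 0, 0, 0, -1, 0, 0, 0.035, 0, 0, 0, -1, 0, 0, 0.045, 0, 0, 0, -1, 0, 0, 0.05, 0, 0, 0, -1, 0, 0, 0.053, 0, 0, 0, -1, 0, 0, 0.053, 0, 0, 0, -1],
  "force": 20
}}

```text
clock: 25.07
tool_pos: [0.4756, -0.2157, 0.0283]
eef_rot: [-0.004, -3.142, -0.002]
force: [0.6, -0.8, -1.1]
grip_width: 0.36
finger_force: 20.0
```

Still clear of the floor; creeping down.

>>> {"method": "apply_moves", "body": {
  "rows": [0, 0, 0.0015, 0, 0, 0, -1, 0, 0, 0.003, 0, 0, 0, -1, 0, 0, 0.0045, 0, 0, 0, -1, 0, 0, 0.0045, 0, 0, 0, -1]
}}

```text
clock: 25.4
tool_pos: [0.4758, -0.2158, 0.026]
eef_rot: [0.004, 3.141, 0.001]
force: [-0.3, 0.7, -1.6]
grip_width: 0.36
finger_force: 20.0
```

>>> {"method": "apply_moves", "body": {
  "rows": [0, 0, 0.0012, 0, 0, 0, -1, 0, 0, 0.0024, 0, 0, 0, -1, 0, 0, 0.0036, 0, 0, 0, -1, 0, 0, 0.0036, 0, 0, 0, -1]
}}

```text
clock: 25.73
tool_pos: [0.4761, -0.2158, 0.0257]
eef_rot: [0.004, 3.141, -0.002]
force: [-3.9, 1.4, 12.0]
grip_width: 0.367
finger_force: 20.0
```

>>> {"method": "apply_moves", "body": {
  "rows": [0, 0, -0.0015, 0, 0, 0, -1, 0, 0, -0.0015, 0, 0, 0, -1, 0, 0, -0.0015, 0, 0, 0, -1, 0, 0, -0.0015, 0, 0, 0, -1],
  "force": 4
}}

```text
clock: 26.07
tool_pos: [0.4763, -0.2159, 0.0255]
eef_rot: [0.004, 3.14, -0.0]
force: [-0.7, 0.2, 6.7]
grip_width: 0.363
finger_force: 4.0
```

>>> {"method": "apply_moves", "body": {
  "rows": [0, 0, -0.0015, 0, 0, 0, -0.2, 0, 0, -0.0015, 0, 0, 0, 0.1, 0, 0, -0.0015, 0, 0, 0, 0.6, 0, 0, -0.0015, 0, 0, 0, 0.6, 0, 0, -0.0015, 0, 0, 0, 0.6, 0, 0, -0.0015, 0, 0, 0, 0.6, 0, 0, -0.0015, 0, 0, 0, 0.6, 0, 0, -0.0015, 0, 0, 0, 0.6]
}}

```text
clock: 26.73
tool_pos: [0.4758, -0.2158, 0.0256]
eef_rot: [0.004, 3.141, 0.001]
force: [1.7, 0.4, 0.6]
grip_width: 0.79
finger_force: 0.0
```

Straight up, then look.

>>> {"method": "apply_moves", "body": {
  "rows": [0, 0, -0.02, 0, 0, 0, 0.6, 0, 0, -0.06, 0, 0, 0, 0.6, 0, 0, -0.12, 0, 0, 0, 0.6, 0, 0, -0.18, 0, 0, 0, 0.6, 0, 0, -0.25, 0, 0, 0, 0.6, 0, 0, -0.25, 0, 0, 0, 0.6, 0, 0, -0.25, 0, 0, 0, 0.6]
}}

```text
clock: 27.32
tool_pos: [0.4773, -0.2159, 0.1788]
eef_rot: [0.004, 3.135, -0.003]
force: [-0.4, -0.4, -0.9]
grip_width: 0.802
finger_force: 0.0
```

```bash
python3 - <<'E'
from h import *
st();a=snapshot("scene")[:,:,::-1];b=snapshot("side")[:,:,::-1];w=snapshot("wrist")[:,:,::-1]
C=np.zeros((580,800,3),np.uint8);C[:300,:400]=cv2.resize(a[130:270,260:447],(400,300),interpolation=3);C[:300,400:]=cv2.resize(b[270:410,150:337],(400,300),interpolation=3)
C[300:,:400]=cv2.resize(w,(400,280));C[300:,400:]=cv2.resize(a,(400,280))
cv2.imwrite("pics/z8.png",C)
cw=cal("wrist");print(proj(cw,[[.476,-.216,.017],[.476,-.216,.067]])*[400/560,280/420]+[0,300])
E
```

```text
t 27.32 p [ 0.4773 -0.2159  0.1788] r [ 4.000e-03  3.135e+00 -3.000e-03] j [ 0.99  0.64 -0.98  1.83  0.62  1.01  1.33] F [-0.4 -0.4 -0.9] g 0.802 0.0
[[198.50035166 431.78227638]
 [198.37008549 440.73759007]]
```

View pics/z8.png

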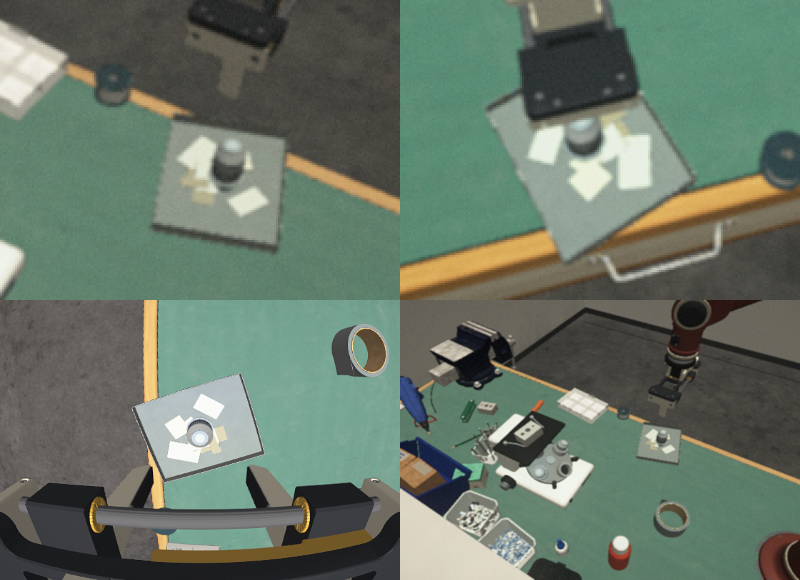

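The objective stands upright near the tray's centre (scene crop 228,165; wrist 200,435, against 198,432–441 expected for an upright axis). The can stands aside (bottom right, 620,553), the specimen is still on the stage, and the arm is clear of everything.

```bash
python3 -c "
from cell import arm
print(arm.job_done())"
```

```text
the job is handed in; nothing more can be done
None
```

I handed the job in at about 27 s of the 72 s allowed; the judge's verdict was not shown. In the last pictures the long objective stands upright near the centre of the tray, the can stands aside, the specimen is on the stage, and the arm is clear.

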